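# Book in the backup drives and set the duplicator's counter

## Task

Book in the backup drives on the desk: take the handheld scanner and scan each drive's label one after another in the order red, yellow, green, blue (skip the ones that are not there), holding it straight above the middle of the label at roughly a palm's width (7 cm), steady for two full seconds. Stand the scanner back in its cradle, lay every drive flat on the floor of the loading tray without dropping it, turn the counter dial click by click to the number of drives, and when all that is done press the start button fully in. Leave the hub, the power brick and the mug where they are.

Things in the scene. Friction and masses are not known exactly. Their poses are not given: they have to be found in the camera images.
- red_mid (a point): centre (half-way up) of the red portable drive, a flat red plastic block 105 mm long (its x), 56 mm wide (its y), 22 mm high, 180 g, lying flat on the desk at the start; None when that drive is not there. 2 to 4 of the four drives are present
- red_label (a point): middle of the white barcode label (40 x 40 mm) on top of the red drive, 25 mm along the drive's +x from its centre, at its top face; z points out of the label (up)
- drive_red: the red drive; origin at the centre of its underside, axes as above
- yellow_mid (a point): centre (half-way up) of the yellow portable drive, a flat yellow plastic block 105 mm long (its x), 56 mm wide (its y), 22 mm high, 180 g, lying flat on the desk at the start; None when that drive is not there. 2 to 4 of the four drives are present
- yellow_label (a point): middle of the white barcode label (40 x 40 mm) on top of the yellow drive, 25 mm along the drive's +x from its centre, at its top face; z points out of the label (up)
- drive_yellow: the yellow drive; origin at the centre of its underside, axes as above
- green_mid (a point): centre (half-way up) of the green portable drive, a flat green plastic block 105 mm long (its x), 56 mm wide (its y), 22 mm high, 180 g, lying flat on the desk at the start; None when that drive is not there. 2 to 4 of the four drives are present
- green_label (a point): middle of the white barcode label (40 x 40 mm) on top of the green drive, 25 mm along the drive's +x from its centre, at its top face; z points out of the label (up)
- drive_green: the green drive; origin at the centre of its underside, axes as above
- blue_mid (a point): centre (half-way up) of the blue portable drive, a flat blue plastic block 105 mm long (its x), 56 mm wide (its y), 22 mm high, 180 g, lying flat on the desk at the start; None when that drive is not there. 2 to 4 of the four drives are present
- blue_label (a point): middle of the white barcode label (40 x 40 mm) on top of the blue drive, 25 mm along the drive's +x from its centre, at its top face; z points out of the label (up)
- drive_blue: the blue drive; origin at the centre of its underside, axes as above
- scanner: handheld barcode scanner that stands upright in its cradle, 150 mm tall, 220 g: black head 50 (x) x 44 (y) x 40 mm high at the bottom, above it a yellow handle 40 (x) x 30 (y) mm from 40 to 150 mm; origin at the centre of its underside, z up along the handle
- scan_grip (a point): point on the scanner's handle axis 128 mm above its underside, good to grip across the 30 mm width (along its y); axes as the scanner's
- scan_nose (a point): the scanning window: centre of the red underside of the scanner's head; it looks along its -z (straight down when the handle is upright)
- cradle_in (a point): centre of the inner floor of the scanner's cradle, an open grey box fixed to the desk, inside 62 (x) x 56 (y) mm, walls 5 mm thick rising 25 mm above this floor, floor 5 mm above the desk; at home the scanner stands on this floor with its x along the cradle's x
- dock_floor (a point): centre of the inner floor of the duplicator's loading tray, an open grey tray fixed to the desk, inside 260 (x) x 210 (y) mm, walls 6 mm thick rising 24 mm above this floor, floor 6 mm above the desk. Four dark pads 110 x 62 mm (level with the floor) at x +-63, y +-48 mm show a 2 x 2 layout with the drives' long sides along x; any layout is good so long as every drive lies flat on the floor
- dial (a joint): angle of the counter dial, rad, growing clockwise seen from above, one detent click every 30 degrees (0.524 rad), positions 0 to 9 with stops at both ends: position k is at k x 0.524 rad. It starts somewhere from 6 to 9 and stays in the nearest notch when let go; turning it takes about 0.05 N m. Position 0 is the long orange tick on the side of the console that faces -x (towards the robot); the ticks go clockwise from there, 5 is the long white one
- dial_grip (a point): on the dial's axis (vertical), at the height to grip: a grey bar 54 mm long (its x), 14 mm thick (its y), its top 11 mm above this point and the 60 mm round skirt under it 23 mm below; the frame turns with the dial and the orange pointer line is at the bar's -x end. It stands 81.5 mm above the desk on a fixed black console 150 (x) x 116 (y) x 50 mm high
- start_top (a point): centre of the top of the green start button (30 mm across) on the console's top, 77 mm from the dial's axis on the robot's side; pressed straight down, 6 mm travel, 5 N when fully down, springs back
- start (a joint): start button travel, m: 0 out, 0.006 fully in; it counts as pressed beyond 0.004
- hub_mid (a point): bystander: centre of a black USB hub 42 x 100 x 20 mm lying on the desk
- brick_mid (a point): bystander: centre of a black power brick 58 x 125 x 34 mm lying on the desk
- mug: bystander: blue mug 80 mm across, 92 mm tall; origin at the centre of its underside
Mind the look-alikes: they are no part of the job. Leave any purple or turquoise look-alike of the part that bears dial alone.

How it is judged:
On the way, in this order (a step that is already met when the one before it is completed fails the run):
1. the red drive's label is scanned: the nose points squarely at it, 30 to 130 mm away and within 16 mm of its middle, for 2 s (x of red_label in the frame of scan_nose between -0.016 and 0.016 m and y of red_label in the frame of scan_nose between -0.016 and 0.016 m and z of red_label in the frame of scan_nose between -0.13 and -0.03 m and angle between the z axis of scan_nose and the z axis of red_label, either way round below 0.2 rad), for 2 s.
2. the yellow drive's label is scanned: the nose points squarely at it, 30 to 130 mm away and within 16 mm of its middle, for 2 s (x of yellow_label in the frame of scan_nose between -0.016 and 0.016 m and y of yellow_label in the frame of scan_nose between -0.016 and 0.016 m and z of yellow_label in the frame of scan_nose between -0.13 and -0.03 m and angle between the z axis of scan_nose and the z axis of yellow_label, either way round below 0.2 rad), for 2 s.
3. the green drive's label is scanned: the nose points squarely at it, 30 to 130 mm away and within 16 mm of its middle, for 2 s (x of green_label in the frame of scan_nose between -0.016 and 0.016 m and y of green_label in the frame of scan_nose between -0.016 and 0.016 m and z of green_label in the frame of scan_nose between -0.13 and -0.03 m and angle between the z axis of scan_nose and the z axis of green_label, either way round below 0.2 rad), for 2 s.
4. the blue drive's label is scanned: the nose points squarely at it, 30 to 130 mm away and within 16 mm of its middle, for 2 s (x of blue_label in the frame of scan_nose between -0.016 and 0.016 m and y of blue_label in the frame of scan_nose between -0.016 and 0.016 m and z of blue_label in the frame of scan_nose between -0.13 and -0.03 m and angle between the z axis of scan_nose and the z axis of blue_label, either way round below 0.2 rad), for 2 s.
5. the scanner stands in its cradle, all drives lie flat in the tray and the dial is at the number of drives (these in any order) (horizontal distance between scan_nose and cradle_in below 0.014 m and z of scan_nose in the frame of cradle_in between -0.006 and 0.008 m and angle between scan_nose's own z axis and vertical below 0.15 rad and x of red_mid in the frame of dock_floor between -0.105 and 0.105 m and y of red_mid in the frame of dock_floor between -0.09 and 0.09 m and z of red_mid in the frame of dock_floor between 0.004 and 0.018 m and angle between each of red_mid, yellow_mid, green_mid, blue_mid's own z axis and vertical below 0.12 rad and x of yellow_mid in the frame of dock_floor between -0.105 and 0.105 m and y of yellow_mid in the frame of dock_floor between -0.09 and 0.09 m and z of yellow_mid in the frame of dock_floor between 0.004 and 0.018 m and x of green_mid in the frame of dock_floor between -0.105 and 0.105 m and y of green_mid in the frame of dock_floor between -0.09 and 0.09 m and z of green_mid in the frame of dock_floor between 0.004 and 0.018 m and x of blue_mid in the frame of dock_floor between -0.105 and 0.105 m and y of blue_mid in the frame of dock_floor between -0.09 and 0.09 m and z of blue_mid in the frame of dock_floor between 0.004 and 0.018 m and (value of joint dial between 1.9544 and 2.2344 rad or (value of joint dial between 1.4308 and 1.7108 rad and height (world z) of red_mid below -9 m) or (value of joint dial between 1.4308 and 1.7108 rad and height (world z) of yellow_mid below -9 m) or (value of joint dial between 1.4308 and 1.7108 rad and height (world z) of green_mid below -9 m) or (value of joint dial between 1.4308 and 1.7108 rad and height (world z) of blue_mid below -9 m) or (value of joint dial between 0.9072 and 1.1872 rad and height (world z) of each of red_mid, yellow_mid below -9 m) or (value of joint dial between 0.9072 and 1.1872 rad and height (world z) of each of red_mid, green_mid below -9 m) or (value of joint dial between 0.9072 and 1.1872 rad and height (world z) of each of red_mid, blue_mid below -9 m) or (value of joint dial between 0.9072 and 1.1872 rad and height (world z) of each of yellow_mid, green_mid below -9 m) or (value of joint dial between 0.9072 and 1.1872 rad and height (world z) of each of yellow_mid, blue_mid below -9 m) or (value of joint dial between 0.9072 and 1.1872 rad and height (world z) of each of green_mid, blue_mid below -9 m)) and (value of joint dial below 1.7108 rad or height (world z) of red_mid above -9 m) and (value of joint dial below 1.7108 rad or height (world z) of yellow_mid above -9 m) and (value of joint dial below 1.7108 rad or height (world z) of green_mid above -9 m) and (value of joint dial below 1.7108 rad or height (world z) of blue_mid above -9 m) and (value of joint dial below 1.1872 rad or height (world z) of any of red_mid, yellow_mid above -9 m) and (value of joint dial below 1.1872 rad or height (world z) of any of red_mid, green_mid above -9 m) and (value of joint dial below 1.1872 rad or height (world z) of any of red_mid, blue_mid above -9 m) and (value of joint dial below 1.1872 rad or height (world z) of any of yellow_mid, green_mid above -9 m) and (value of joint dial below 1.1872 rad or height (world z) of any of yellow_mid, blue_mid above -9 m) and (value of joint dial below 1.1872 rad or height (world z) of any of green_mid, blue_mid above -9 m)), for 0.3 s.
6. the start button is pressed in (over 4 mm of 6) (value of joint start above 0.004 m), for 0.05 s.
At the end, for the whole second after the job is handed in: Scanner upright in its cradle (within 14 mm of its middle, tilt under 0.15 rad), every drive present flat on the tray floor (none on another, tilt under 0.12 rad), dial in the notch of the number of drives (within 0.14 rad), button out again, scanner at rest (all of step 5 and linear speed of scanner below 0.02 m/s and value of joint start below 0.003 m); the robot touches nothing.
It fails at once if the USB hub is moved more than 30 mm (distance of hub_mid from where it was at the start of the episode above 0.03 m).
It fails at once if the power brick is moved more than 30 mm (distance of brick_mid from where it was at the start of the episode above 0.03 m).
It fails at once if the mug is moved more than 30 mm (distance of mug from where it was at the start of the episode above 0.03 m).
It fails at once if a drive is dropped (falls freely some 3 cm or more) ((linear speed of drive_red above 0.75 m/s and height (world z) of red_mid above 0.045 m and contact force between drive_red and anything else below 0.05 N) or (linear speed of drive_yellow above 0.75 m/s and height (world z) of yellow_mid above 0.045 m and contact force between drive_yellow and anything else below 0.05 N) or (linear speed of drive_green above 0.75 m/s and height (world z) of green_mid above 0.045 m and contact force between drive_green and anything else below 0.05 N) or (linear speed of drive_blue above 0.75 m/s and height (world z) of blue_mid above 0.045 m and contact force between drive_blue and anything else below 0.05 N)).
Of drive_red, drive_yellow, drive_green, drive_blue only 2 to 4 are there at a start; the rules pass over those that are not, and their reading is None.
At some moment in a run one of drive_red, drive_yellow, drive_green, drive_blue may be knocked a few centimetres aside while the robot is not near it.
It also fails if it takes over 210 s, if anything falls off the work surface, if the arm or the gripper's body presses on something with over 40 N, if the wrist force passes 120 N, or if a joint passes its speed limit or range.

## Robot

A 7-joint arm with a two-finger parallel gripper is mounted at the origin on the work surface. World frame = base frame: x ahead of the robot, y to its left, z up, the work surface at z = 0. Lengths are in m, angles in rad, forces in N, time in s.
With the tool pointing down it reaches from about 0.425 to 0.925 m from the base axis. Payload 6.8 kg.
Tool frame: the origin (TCP) lies midway between the tips of the shut fingers; the grasp point (between the pads) lies 19 mm behind it; z points along the fingers, y is the line along which they close (so a half turn about z gives the same grasp; the last joint's range is limited). The gripper opens to 85 mm and grips with 20 to 120 N. Pads are 22 mm wide; open, the fingers measure 114 mm over their backs; the gripper's body (76 mm by 85 mm) begins 54 mm behind the grasp point. The pads swing forward as they close: fully open they stand 13 mm farther back than shut.
Start: joints at [-1.261, 0.477, 0.022, 1.555, -0.011, 1.109, -0.083], TCP at [0.274, 0.617, 0.231] pointing down, gripper open.
Joint ranges: [-2.96, 2.96], [-0.34, 2.1], [-1.41, 1.46], [0.24, 2.44], [-1.37, 4.51], [0.17, 1.92], [-2.96, 2.96]. Speed limits (rad/s): [2.39, 2.39, 3.14, 3.14, 3.14, 3.14, 3.14].

## Interface

Orientations are given as a unit quaternion [w, x, y, z].
In Python, from station import * gives the robot as it stands. The module is installed in compiled form; this text tells all that it offers.
- The arm moves only by the shell command python3 -m jog 'ROWS' [OPENING] [FORCE]. ROWS is JSON, a list of rows, each an object of numbers: "x", "y", "z": the shift along the tool's x, y, z in m; "ax", "ay", "az": the turn, a rotation vector about the tool's x, y, z in rad. In form: [{"x": .., "y": .., "z": .., "ax": .., "ay": .., "az": ..}, ...]. A call has 1 to 12 rows; each row is the pose to reach, as a shift and turn from the pose commanded when the call began, along the tool's axes at that moment; what a row does not reach only later rows make up. A row lasts 1/10 s, in which the tool goes at most 50 mm and 8.59 degrees, less where a joint would pass 70% of its speed; a pose out of reach is approached as far as the arm can. A call with a gripper value outside its range is refused whole. OPENING is the opening, from 0 (shut) to 1 (fully open), set as the call begins (- or left out, the last holds). The fingers move at their own pace and stop on an object; FORCE is the grip in N (left out, the last holds). Time passes only in rows, so rows that repeat a pose let the fingers close. It gives the time, the measured TCP pose, the force, the opening and the grip force at its end, in the units of the state.
- get_obs(): the state, without advancing time (a new reading comes with each control period).
- read_camera(name): name is "scene" or "top"; returns the picture (384x512x3 uint8, red, green, blue); there is no depth.
- camera_params(name): a dict with "K" (3x3 intrinsics, pixels), "origin" and "attitude" of the camera in the world. Camera axes: x right, y up, looking along -z (the intrinsics and any distortion apply to the point x, -y, -z); pixel columns grow to the right and rows downward; lengths in m; the calibration is good to about 2 mm. A picture is of the moment at which its call begins. camera_params takes no time and is no camera call.
- hand_in(): hands the job in; it is judged then, once.
The state is a dict: "t": time; "q": joint angles; "joint_vel": joint speeds; "joint_torque": joint torques, N m; "eef_pos": TCP position; "tool_rot": TCP orientation; "contact_force": force on the tool from outside, world axes, zero at the start; "torque": the same for the moment, N m; "gripper_width": opening from 0.0 (shut) to 1.0 (fully open); "grasp_force": force on a finger pad.
Only numpy, scipy, OpenCV 4.12 (cv2) and the standard library are available. Lean on these libraries where they do the work, as an engineer would, in place of code of your own. Each camera call takes 0.05 s, during which the arm holds its last target. There are 200 camera calls.

## Working session

There is one attempt and no reset: what is moved stays moved. The work goes in short steps, Python scripts to look and compute and a shell command to move; the robot and the scene stay as the last step left them, time stands still between calls to the robot, and variables do not carry over. Pictures are saved under pics/ and viewed, at most 15 in all, crops included, and the job is handed in when it is done.

```bash
mkdir -p pics; cat > h.py <<'E'
from station import *
import numpy as np, cv2
from scipy.spatial.transform import Rotation as R
def cam(n):
    p=camera_params(n); a=np.array(p["attitude"],float)
    M=a if a.shape==(3,3) else R.from_quat(a,scalar_first=True).as_matrix()
    return np.array(p["K"]),np.array(p["origin"]),M,p
def px2w(n,u,v,z):
    K,o,M,p=cam(n); d=np.linalg.inv(K)@[u,v,1]; d=M@(d*[1,-1,-1])
    return o+d*(z-o[2])/d[2]
def w2px(n,P):
    K,o,M,p=cam(n); c=M.T@(np.array(P)-o); c=c*[1,-1,-1]; q=K@c; return q[:2]/q[2]
def save(n,name,crop=None,s=1.5):
    im=read_camera(n)[:,:,::-1]
    if crop: u0,v0,u1,v1=crop; im=im[v0:v1,u0:u1]
    cv2.imwrite(f"pics/{name}.png",cv2.resize(im,None,fx=s,fy=s,interpolation=cv2.INTER_CUBIC))
def tool():
    o=get_obs(); Rm=R.from_quat(o["tool_rot"],scalar_first=True); return np.array(o["eef_pos"]),Rm
def plan(P,yaw=None):
    """shift in tool axes to go to world P, and az to have tool y at world yaw (mod pi)"""
    p,r=tool(); d=r.inv().apply(np.array(P)-p); y=r.apply([0,1,0]); c=np.arctan2(y[1],y[0])
    az=None
    if yaw is not None:
        az=-((yaw-c+np.pi/2)%np.pi-np.pi/2)
    print("shift",d.round(4),"az",az,"tooly yaw",round(c,3)); return d,az
E
python3 - <<'E'
from h import *
for n in("scene","top"):
    print(n,camera_params(n)); save(n,n+"0")
print(get_obs()); plan([0.274,.617,.231])
E
```

```text
scene {'K': array([[403.82812285,   0.        , 262.89541409],
       [  0.        , 403.82812285, 188.00858443],
       [  0.        ,   0.        ,   1.        ]]), 'origin': array([ 1.29378286, -0.2319765 ,  0.72566534]), 'attitude': array([0.736057  , 0.37241978, 0.26735048, 0.4980435 ])}
top {'K': array([[442.99249895,   0.        , 248.62941197],
       [  0.        , 442.99249895, 192.4540089 ],
       [  0.        ,   0.        ,   1.        ]]), 'origin': array([0.41171905, 0.08954186, 1.33772939]), 'attitude': array([ 0.71257832,  0.00721649, -0.02243379, -0.70119668])}
{'t': 0.1, 'q': array([-1.26111629,  0.47770686,  0.02235968,  1.55634429, -0.01152925,
        1.10928962, -0.08309799]), 'joint_vel': array([ 0.00029457, -0.00305708, -0.00051558, -0.00201199, -0.00193713,
        0.00027301, -0.00094473]), 'joint_torque': array([ 5.60705710e-03, -5.97762930e+01,  1.61413930e+00, -2.81958568e+01,
        1.27704887e-02,  4.90369755e-03,  1.80586648e-05]), 'eef_pos': array([0.27366697, 0.61645777, 0.23043385]), 'tool_rot': array([-1.19296273e-04,  2.07377068e-01,  9.78260750e-01, -8.01202182e-04]), 'contact_force': array([-0.64875789, -0.36410445,  0.45837218]), 'torque': array([-0.02556876, -0.03174476, -0.0174517 ]), 'grasp_force': 0.0, 'gripper_width': 0.9995150680930348}
shift [-0.0001  0.0006 -0.0006] az None tooly yaw 1.153
```

View pics/scene0.png

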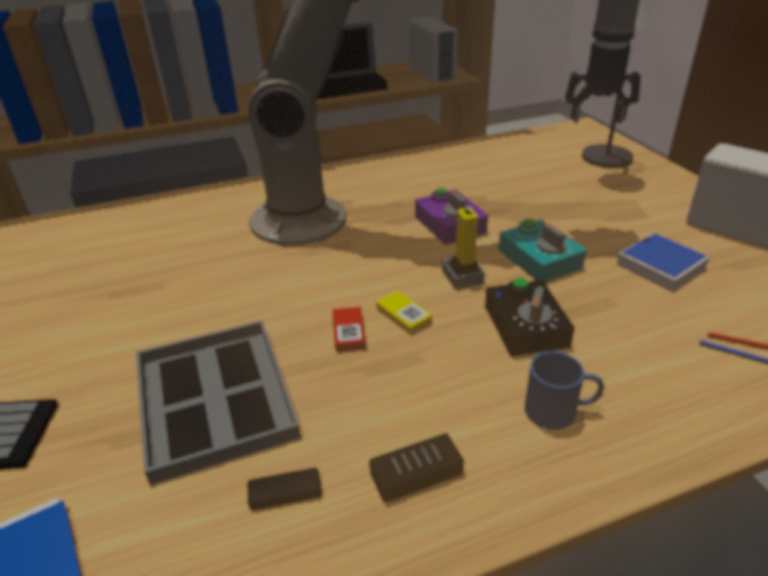

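View pics/top0.png

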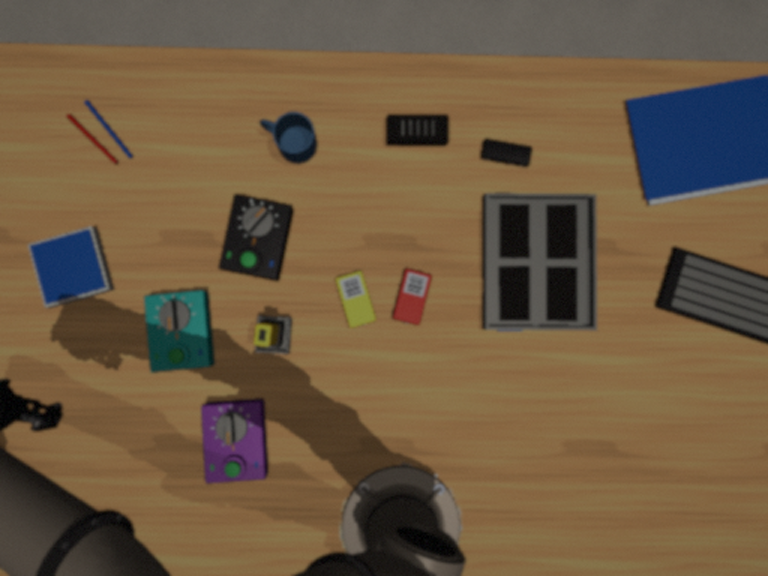

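The scene shows two drives, red (top picture 412,297) and yellow (355,299). Scanner is in its cradle at (272,334), tray at (539,262), and the black console at (256,237). Look-alikes: the purple (234,440) and turquoise (180,330) consoles, not to be used. The blue slabs at (68,266) and (700,135) are notebooks, too large for drives. Next a close crop.

```bash
python3 - <<'E'
from h import *
save("top","c1",(140,120,300,245),4.8)
im=read_camera("top"); hsv=cv2.cvtColor(im,cv2.COLOR_RGB2HSV)
roi=np.zeros(im.shape[:2],np.uint8); roi[170:230,215:300]=1
for n,lo,hi in(("red",(0,150,60),(6,255,255)),("yellow",(24,150,90),(36,255,255))):
    m=cv2.inRange(hsv,lo,hi)*roi
    c=max(cv2.findContours(m,cv2.RETR_EXTERNAL,cv2.CHAIN_APPROX_NONE)[0],key=cv2.contourArea)
    b=cv2.boxPoints(cv2.minAreaRect(c)); W=np.array([px2w("top",u,v,.02) for u,v in b])
    e=[np.linalg.norm(W[i]-W[i-1]) for i in (1,2)]
    i=0 if e[0]>e[1] else 1
    d=W[i+1]-W[i]; print(n,W.mean(0).round(4),np.round(e,4),"long yaw",np.arctan2(d[1],d[0]))
for n,c in(("tray1",(483,194)),("tray2",(595,194)),("tray3",(595,328)),("tray4",(483,328))):
    print(n,px2w("top",c[0]/1.5,c[1]/1.5,.03).round(4))
E
```

```text
red [ 0.454 -0.015  0.02 ] [0.1026 0.0543] long yaw -0.24649770867847903
yellow [0.4249 0.1041 0.02  ] [0.0303 0.0649] long yaw -2.880080624069328
tray1 [ 0.6589 -0.1542  0.03  ]
tray2 [ 0.6634 -0.3786  0.03  ]
tray3 [ 0.3962 -0.3791  0.03  ]
tray4 [ 0.3928 -0.1565  0.03  ]
```

View pics/c1.png

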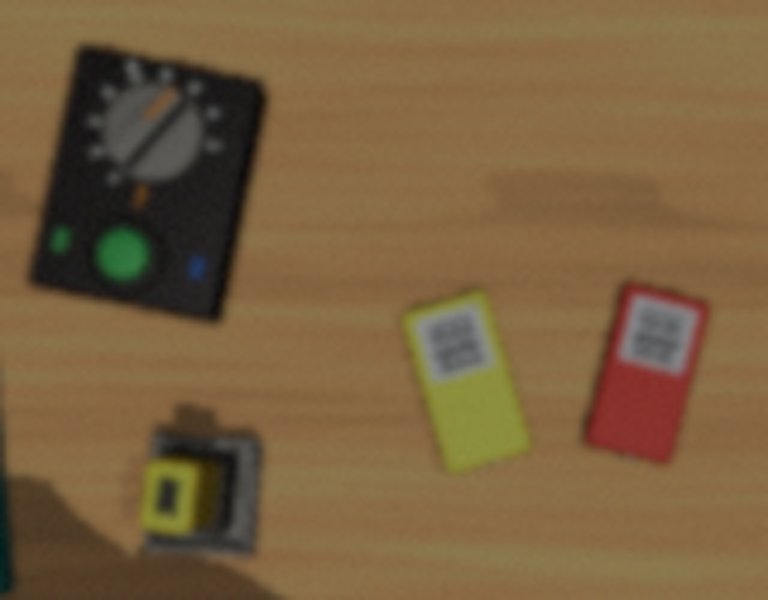

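The crop confirms the black console: dial pointer at crop (175,92), zero tick at (142,195), which is about position 7. Its start button is at (122,252). The labels are at (453,343) yellow and (657,333) red, both on the +x ends. The scanner handle top is at (170,496).

```bash
python3 - <<'E'
from h import *
f=lambda U,V,z:px2w("top",140+U/4.8,120+V/4.8,z)
def box(n,c,z):
    W=np.array([f(*p,z) for p in c]); d=(W[0]+W[1]-W[2]-W[3])/2; e=(W[0]+W[3]-W[1]-W[2])/2
    print(n,W.mean(0).round(4),"len",np.linalg.norm(d).round(4),np.linalg.norm(e).round(4),"xyaw",np.arctan2(d[1],d[0]).round(3),np.arctan2(-e[0],e[1]).round(3)); return W.mean(0)
box("yellow",[(404,315),(485,290),(530,450),(450,472)],.022)
box("red",[(622,285),(708,303),(672,463),(585,443)],.022)
box("console",[(80,47),(265,85),(218,320),(32,282)],.05)
box("cradle",[(157,432),(262,438),(255,553),(147,548)],.03)
box("stop",[(147,460),(197,463),(192,533),(143,528)],.155)
print("labels",f(453,343,.022),f(657,333,.022))
print("dial skirt",f(153,130,.0585),"btn",f(122,252,.06),"zero",f(142,195,.05))
T=np.array([px2w("top",u/1.5,v/1.5,.03) for u,v in((483,194),(595,194),(595,328),(483,328))])
print("tray",T.mean(0))
# scene view check
c=[(462,272)]
print("scanner top scene",px2w("scene",466/1.5,211/1.5,.155),"yellow",px2w("scene",404/1.5,311/1.5,.022),"red",px2w("scene",349/1.5,328/1.5,.022))
print(w2px("scene",[.45,-.015,.022])*1.5)
E
```

```text
yellow [0.4456 0.0948 0.022 ] len 0.1021 0.0519 xyaw 0.296 0.3
red [ 0.4526 -0.0163  0.022 ] len 0.1012 0.0549 xyaw -0.213 -0.2
console [0.562  0.2896 0.05  ] len 0.1457 0.1145 xyaw -0.175 -0.185
cradle [0.3749 0.2539 0.03  ] len 0.0707 0.0651 xyaw -0.052 -0.037
stop [0.3763 0.2578 0.155 ] len 0.0382 0.0274 xyaw -0.043 -0.066
labels [0.46942182 0.10405734 0.022     ] [ 0.477733   -0.02234362  0.022     ]
dial skirt [0.59327319 0.28649858 0.0585    ] btn [0.51912349 0.30312343 0.06      ] zero [0.5547887  0.29354111 0.05      ]
tray [ 0.52782678 -0.26710054  0.03      ]
scanner top scene [0.37426915 0.25891692 0.155     ] yellow [0.46026423 0.09310359 0.022     ] red [ 0.46781033 -0.01756146  0.022     ]
[347.38675606 321.92153389]
```

```bash
python3 - <<'E'
from h import *
plan([.376,.256,.25],np.pi/2-.045)
E
```

```text
shift [-0.2398 -0.2881 -0.019 ] az -0.3727600148065551 tooly yaw 1.153
```

```bash
python3 -m jog '[{"x":-0.02,"y":-0.024,"z":-0.005,"az":-0.04},{"x":-0.05,"y":-0.06,"z":-0.01,"az":-0.08},{"x":-0.08,"y":-0.096,"z":-0.019,"az":-0.13},{"x":-0.11,"y":-0.132,"z":-0.019,"az":-0.18},{"x":-0.14,"y":-0.168,"z":-0.019,"az":-0.23},{"x":-0.17,"y":-0.204,"z":-0.019,"az":-0.28},{"x":-0.2,"y":-0.24,"z":-0.019,"az":-0.33},{"x":-0.225,"y":-0.27,"z":-0.019,"az":-0.36},{"x":-0.24,"y":-0.288,"z":-0.019,"az":-0.373},{"x":-0.24,"y":-0.288,"z":-0.019,"az":-0.373},{"x":-0.24,"y":-0.288,"z":-0.019,"az":-0.373}]' 1; python3 - <<'E'
from h import *
plan([.376,.256,.112],np.pi/2-.045)
E
```

```text
shift [-0.2398 -0.288   0.119 ] az -0.3727600148065551 tooly yaw 1.153validation failed for argument at $[0]...
```

```bash
python3 -m jog '[{"x":-0.02,"y":-0.024,"z":-0.005,"ax":0,"ay":0,"az":-0.04},{"x":-0.05,"y":-0.06,"z":-0.01,"ax":0,"ay":0,"az":-0.08},{"x":-0.08,"y":-0.096,"z":-0.019,"ax":0,"ay":0,"az":-0.13},{"x":-0.11,"y":-0.132,"z":-0.019,"ax":0,"ay":0,"az":-0.18},{"x":-0.14,"y":-0.168,"z":-0.019,"ax":0,"ay":0,"az":-0.23},{"x":-0.17,"y":-0.204,"z":-0.019,"ax":0,"ay":0,"az":-0.28},{"x":-0.2,"y":-0.24,"z":-0.019,"ax":0,"ay":0,"az":-0.33},{"x":-0.225,"y":-0.27,"z":-0.019,"ax":0,"ay":0,"az":-0.36},{"x":-0.24,"y":-0.288,"z":-0.019,"ax":0,"ay":0,"az":-0.373},{"x":-0.24,"y":-0.288,"z":-0.019,"ax":0,"ay":0,"az":-0.373}]' 1; python3 - <<'E'
from h import *
plan([.376,.256,.112],np.pi/2-.045)
E
```

```text
t: 1.2
eef_pos: [0.3774, 0.2526, 0.2504]
tool_rot: [0.0, 0.025, 1.0, -0.0]
contact_force: [-0.2, 1.2, -1.1]
gripper_width: 0.998
grasp_force: 0.0
shift [0.0016 0.0035 0.1384] az -0.005520362086872677 tooly yaw 1.52
```

```bash
python3 -m jog '[{"x":0,"y":0,"z":0.02,"ax":0,"ay":0,"az":0},{"x":0,"y":0,"z":0.04,"ax":0,"ay":0,"az":0},{"x":0,"y":0,"z":0.06,"ax":0,"ay":0,"az":0},{"x":0,"y":0,"z":0.07,"ax":0,"ay":0,"az":0},{"x":0,"y":0,"z":0.07,"ax":0,"ay":0,"az":0}]' 1; python3 - <<'E'
from h import *
plan([.376,.256,.112],np.pi/2-.045)
save("scene","s1",(250,90,380,210),5); save("top","t1",(140,180,240,255),6)
E
```

```text
t: 1.7
eef_pos: [0.3754, 0.2564, 0.1792]
tool_rot: [-0.001, 0.022, 1.0, -0.001]
contact_force: [0.6, 0.5, 0.2]
gripper_width: 1.0
grasp_force: 0.0
shift [-0.0007 -0.0002  0.0672] az 0.0010224175140884917 tooly yaw 1.527
```

View pics/s1.png

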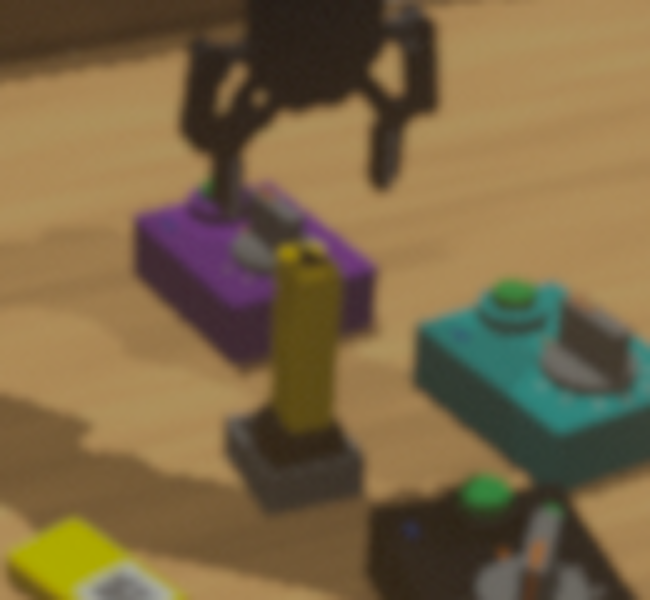

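The open fingers (230,180 and 385,180) straddle the handle top (305,250) evenly, so I go down and grip.

```bash
python3 -m jog '[{"x":0,"y":0,"z":0.02,"ax":0,"ay":0,"az":0},{"x":0,"y":0,"z":0.04,"ax":0,"ay":0,"az":0},{"x":0,"y":0,"z":0.06,"ax":0,"ay":0,"az":0},{"x":0,"y":0,"z":0.068,"ax":0,"ay":0,"az":0},{"x":0,"y":0,"z":0.068,"ax":0,"ay":0,"az":0}]' 1; python3 -m jog '[{"x":0,"y":0,"z":0,"ax":0,"ay":0,"az":0},{"x":0,"y":0,"z":0,"ax":0,"ay":0,"az":0},{"x":0,"y":0,"z":0,"ax":0,"ay":0,"az":0},{"x":0,"y":0,"z":0,"ax":0,"ay":0,"az":0},{"x":0,"y":0,"z":0,"ax":0,"ay":0,"az":0},{"x":0,"y":0,"z":0,"ax":0,"ay":0,"az":0},{"x":0,"y":0,"z":0,"ax":0,"ay":0,"az":0},{"x":0,"y":0,"z":0,"ax":0,"ay":0,"az":0}]' 0 60
```

```text
t: 2.3
eef_pos: [0.3763, 0.2564, 0.1122]
tool_rot: [-0.0, 0.022, 1.0, -0.0]
contact_force: [1.0, 0.6, 0.5]
gripper_width: 1.002
grasp_force: 0.0
t: 3.1
eef_pos: [0.3771, 0.2572, 0.113]
tool_rot: [0.001, 0.022, 1.0, 0.001]
contact_force: [0.6, 2.2, 5.8]
gripper_width: 0.349
grasp_force: 59.5
```

```bash
python3 -m jog '[{"x":0,"y":0,"z":-0.01,"ax":0,"ay":0,"az":0},{"x":0,"y":0,"z":-0.03,"ax":0,"ay":0,"az":0},{"x":0,"y":0,"z":-0.05,"ax":0,"ay":0,"az":0},{"x":0,"y":0,"z":-0.07,"ax":0,"ay":0,"az":0},{"x":0,"y":0,"z":-0.085,"ax":0,"ay":0,"az":0},{"x":0,"y":0,"z":-0.09,"ax":0,"ay":0,"az":0},{"x":0,"y":0,"z":-0.09,"ax":0,"ay":0,"az":0}]'; python3 - <<'E'
from h import *
plan([.4775,-.022,.2],np.pi/2-.045)
E
```

```text
t: 3.8
eef_pos: [0.3764, 0.2562, 0.2027]
tool_rot: [0.0, 0.022, 1.0, 0.0]
contact_force: [-0.6, -0.4, -1.5]
gripper_width: 0.342
grasp_force: 58.7
shift [-0.1135 -0.2734  0.0026] az 5.847849291096274e-05 tooly yaw 1.526
```

```bash
python3 -m jog '[{"x":-0.006,"y":-0.015,"z":0,"ax":0,"ay":0,"az":0},{"x":-0.017,"y":-0.04,"z":0,"ax":0,"ay":0,"az":0},{"x":-0.03,"y":-0.073,"z":0,"ax":0,"ay":0,"az":0},{"x":-0.043,"y":-0.106,"z":0,"ax":0,"ay":0,"az":0},{"x":-0.057,"y":-0.139,"z":0,"ax":0,"ay":0,"az":0},{"x":-0.071,"y":-0.172,"z":0,"ax":0,"ay":0,"az":0},{"x":-0.085,"y":-0.205,"z":0,"ax":0,"ay":0,"az":0},{"x":-0.098,"y":-0.236,"z":0,"ax":0,"ay":0,"az":0},{"x":-0.108,"y":-0.26,"z":0.001,"ax":0,"ay":0,"az":0},{"x":-0.1135,"y":-0.273,"z":0.002,"ax":0,"ay":0,"az":0},{"x":-0.1135,"y":-0.273,"z":0.002,"ax":0,"ay":0,"az":0}]'; python3 - <<'E'
from h import *
plan([.4775,-.022,.2],np.pi/2-.045)
save("scene","s2",(200,110,330,230),5)
E
```

```text
t: 4.9
eef_pos: [0.477, -0.0239, 0.1992]
tool_rot: [-0.001, 0.024, 1.0, -0.001]
contact_force: [-0.2, 0.2, -2.0]
gripper_width: 0.349
grasp_force: 58.6
shift [-0.0004  0.0019 -0.0008] az -0.003839503065627081 tooly yaw 1.522
```

View pics/s2.png

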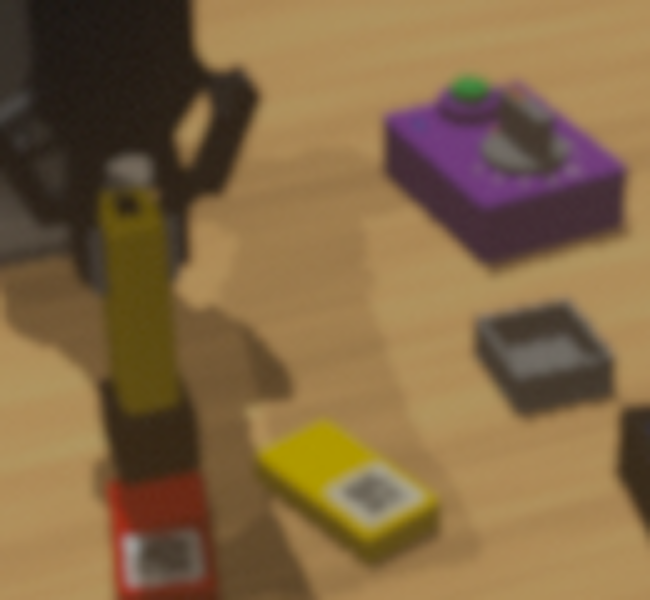

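```bash
python3 - <<'E'
from h import *
print("top",px2w("scene",200+131/5,110+203/5,.243))
P,_=tool(); 
ry=-.045
for dz,hx,hy in((.15,.02,.015),(0.,.025,.022)):
    for sx,sy in((1,1),(1,-1),(-1,1),(-1,-1)):
        q=np.array([P[0],P[1],.092])+[sx*hx,sy*hy,dz]; print(dz,sx,sy,((w2px("scene",q)-[200,110])*5).round())
print("label",((w2px("scene",[.4775,-.022,.022])-[200,110])*5).round())
print(px2w("scene",200+160/5,110+557/5,.022),px2w("scene",200+376/5,110+493/5,.022))
E
```

```text
top [ 0.47982859 -0.02223607  0.243     ]
0.15 1 1 [172. 215.]
0.15 1 -1 [111. 228.]
0.15 -1 1 [147. 177.]
0.15 -1 -1 [ 88. 189.]
0.0 1 1 [207. 469.]
0.0 1 -1 [125. 490.]
0.0 -1 1 [177. 416.]
0.0 -1 -1 [ 97. 435.]
label [161. 556.]
[ 0.47811173 -0.02273132  0.022     ] [0.47195777 0.10611796 0.022     ]
```

The scanner hangs upright above the red label, at predicted pixel (161,556) against seen (160,557). I hold it there.

```bash
Z='{"x":0,"y":0,"z":0,"ax":0,"ay":0,"az":0}'; python3 -m jog '[{"x":0,"y":0,"z":0,"ax":0,"ay":0,"az":0},{"x":0,"y":0,"z":0,"ax":0,"ay":0,"az":0},{"x":0,"y":0,"z":0,"ax":0,"ay":0,"az":0},{"x":0,"y":0,"z":0,"ax":0,"ay":0,"az":0},{"x":0,"y":0,"z":0,"ax":0,"ay":0,"az":0},{"x":0,"y":0,"z":0,"ax":0,"ay":0,"az":0},{"x":0,"y":0,"z":0,"ax":0,"ay":0,"az":0},{"x":0,"y":0,"z":0,"ax":0,"ay":0,"az":0},{"x":0,"y":0,"z":0,"ax":0,"ay":0,"az":0},{"x":0,"y":0,"z":0,"ax":0,"ay":0,"az":0},{"x":0,"y":0,"z":0,"ax":0,"ay":0,"az":0},{"x":0,"y":0,"z":0,"ax":0,"ay":0,"az":0}]'; python3 -m jog '[{"x":0,"y":0,"z":0,"ax":0,"ay":0,"az":0},{"x":0,"y":0,"z":0,"ax":0,"ay":0,"az":0},{"x":0,"y":0,"z":0,"ax":0,"ay":0,"az":0},{"x":0,"y":0,"z":0,"ax":0,"ay":0,"az":0},{"x":0,"y":0,"z":0,"ax":0,"ay":0,"az":0},{"x":0,"y":0,"z":0,"ax":0,"ay":0,"az":0},{"x":0,"y":0,"z":0,"ax":0,"ay":0,"az":0},{"x":0,"y":0,"z":0,"ax":0,"ay":0,"az":0},{"x":0,"y":0,"z":0,"ax":0,"ay":0,"az":0},{"x":0,"y":0,"z":0,"ax":0,"ay":0,"az":0},{"x":0,"y":0,"z":0,"ax":0,"ay":0,"az":0},{"x":0,"y":0,"z":0,"ax":0,"ay":0,"az":0}]'; python3 - <<'E'
from h import *
plan([.4705,.104,.2],np.pi/2-.045)
im=read_camera("scene")[110:230,200:330]; h=cv2.cvtColor(im,cv2.COLOR_RGB2HSV)
for n,m in(("white",cv2.inRange(h,(0,0,120),(180,60,255))),):
    k,l,s,c=cv2.connectedComponentsWithStats(m); print([(s[i][4],(c[i]*5).round()) for i in range(1,k) if s[i][4]>12])
E
```

```text
t: 6.15
eef_pos: [0.4775, -0.0215, 0.2003]
tool_rot: [-0.0, 0.022, 1.0, 0.0]
contact_force: [0.0, -1.4, -1.6]
gripper_width: 0.349
grasp_force: 58.6
t: 7.35
eef_pos: [0.4776, -0.0214, 0.2003]
tool_rot: [0.0, 0.022, 1.0, 0.0]
contact_force: [-0.4, 0.7, -1.8]
gripper_width: 0.343
grasp_force: 58.6
shift [0.0127 0.125  0.0003] az 0.00022381107775526488 tooly yaw 1.526
[(np.int32(69), array([375., 493.])), (np.int32(30), array([132., 558.]))]
```

Yellow has not moved, its label is still at (375,493). I go to it and hold.

```bash
python3 -m jog '[{"x":0.0015,"y":0.015,"z":0,"ax":0,"ay":0,"az":0},{"x":0.0045,"y":0.045,"z":0,"ax":0,"ay":0,"az":0},{"x":0.008,"y":0.08,"z":0,"ax":0,"ay":0,"az":0},{"x":0.011,"y":0.11,"z":0,"ax":0,"ay":0,"az":0},{"x":0.0127,"y":0.125,"z":0,"ax":0,"ay":0,"az":0},{"x":0.0127,"y":0.125,"z":0,"ax":0,"ay":0,"az":0},{"x":0.0127,"y":0.125,"z":0,"ax":0,"ay":0,"az":0}]'; python3 -m jog '[{"x":0,"y":0,"z":0,"ax":0,"ay":0,"az":0},{"x":0,"y":0,"z":0,"ax":0,"ay":0,"az":0},{"x":0,"y":0,"z":0,"ax":0,"ay":0,"az":0},{"x":0,"y":0,"z":0,"ax":0,"ay":0,"az":0},{"x":0,"y":0,"z":0,"ax":0,"ay":0,"az":0},{"x":0,"y":0,"z":0,"ax":0,"ay":0,"az":0},{"x":0,"y":0,"z":0,"ax":0,"ay":0,"az":0},{"x":0,"y":0,"z":0,"ax":0,"ay":0,"az":0},{"x":0,"y":0,"z":0,"ax":0,"ay":0,"az":0},{"x":0,"y":0,"z":0,"ax":0,"ay":0,"az":0},{"x":0,"y":0,"z":0,"ax":0,"ay":0,"az":0},{"x":0,"y":0,"z":0,"ax":0,"ay":0,"az":0}]'; python3 -m jog '[{"x":0,"y":0,"z":0,"ax":0,"ay":0,"az":0},{"x":0,"y":0,"z":0,"ax":0,"ay":0,"az":0},{"x":0,"y":0,"z":0,"ax":0,"ay":0,"az":0},{"x":0,"y":0,"z":0,"ax":0,"ay":0,"az":0},{"x":0,"y":0,"z":0,"ax":0,"ay":0,"az":0},{"x":0,"y":0,"z":0,"ax":0,"ay":0,"az":0},{"x":0,"y":0,"z":0,"ax":0,"ay":0,"az":0},{"x":0,"y":0,"z":0,"ax":0,"ay":0,"az":0},{"x":0,"y":0,"z":0,"ax":0,"ay":0,"az":0},{"x":0,"y":0,"z":0,"ax":0,"ay":0,"az":0},{"x":0,"y":0,"z":0,"ax":0,"ay":0,"az":0}]'; python3 - <<'E'
from h import *
plan([.376,.256,.2025],np.pi/2-.045)
save("scene","s3",(200,110,330,230),5)
E
```

```text
t: 8.1
eef_pos: [0.4704, 0.1034, 0.2002]
tool_rot: [-0.0, 0.022, 1.0, -0.0]
contact_force: [0.4, -1.2, -1.2]
gripper_width: 0.344
grasp_force: 58.9
t: 9.3
eef_pos: [0.4704, 0.104, 0.2003]
tool_rot: [-0.0, 0.022, 1.0, -0.0]
contact_force: [-0.3, -0.2, -1.8]
gripper_width: 0.345
grasp_force: 58.9
t: 10.4
eef_pos: [0.4705, 0.104, 0.2003]
tool_rot: [0.0, 0.022, 1.0, 0.0]
contact_force: [0.6, 0.6, -1.5]
gripper_width: 0.339
grasp_force: 58.9
shift [ 0.1012  0.1476 -0.0022] az 0.00021238026687186995 tooly yaw 1.526
```

View pics/s3.png

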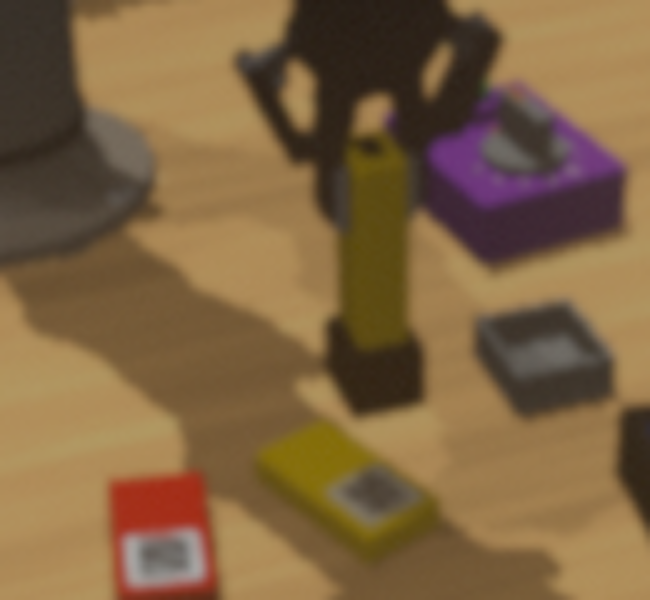

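Yellow is scanned, with its label unmoved at (376,493). The empty cradle's rim is at (545,345). I measure it, then put the scanner back.

```bash
python3 - <<'E'
from h import *
W=np.array([px2w("scene",200+u/5,110+v/5,.03) for u,v in((476,323),(572,302),(613,362),(518,385))]); print(W.round(4),W.mean(0))
h=cv2.cvtColor(read_camera("top"),cv2.COLOR_RGB2HSV)
plan([.376,.256,.2025])
E
python3 -m jog '[{"x":0.01,"y":0.015,"z":-0.002,"ax":0,"ay":0,"az":0},{"x":0.03,"y":0.044,"z":-0.002,"ax":0,"ay":0,"az":0},{"x":0.055,"y":0.08,"z":-0.002,"ax":0,"ay":0,"az":0},{"x":0.08,"y":0.117,"z":-0.002,"ax":0,"ay":0,"az":0},{"x":0.095,"y":0.139,"z":-0.002,"ax":0,"ay":0,"az":0},{"x":0.1012,"y":0.1476,"z":-0.002,"ax":0,"ay":0,"az":0},{"x":0.1012,"y":0.1476,"z":-0.002,"ax":0,"ay":0,"az":0},{"x":0.1012,"y":0.1476,"z":-0.002,"ax":0,"ay":0,"az":0}]'
```

```text
[[0.3485 0.2248 0.03  ]
 [0.3504 0.2904 0.03  ]
 [0.4194 0.2827 0.03  ]
 [0.4187 0.2197 0.03  ]] [0.38422795 0.2543744  0.03      ]
shift [ 0.1012  0.1477 -0.0022] az None tooly yaw 1.526
t: 11.3
eef_pos: [0.3767, 0.2548, 0.2022]
tool_rot: [0.0, 0.023, 1.0, -0.0]
contact_force: [-0.4, 0.3, -2.0]
gripper_width: 0.342
grasp_force: 59.0
```

```bash
python3 -m jog '[{"x":0,"y":0,"z":0.01,"ax":0,"ay":0,"az":0},{"x":0,"y":0,"z":0.03,"ax":0,"ay":0,"az":0},{"x":0,"y":0,"z":0.05,"ax":0,"ay":0,"az":0},{"x":0,"y":0,"z":0.065,"ax":0,"ay":0,"az":0},{"x":0,"y":0,"z":0.075,"ax":0,"ay":0,"az":0},{"x":0,"y":0,"z":0.081,"ax":0,"ay":0,"az":0},{"x":0,"y":0,"z":0.085,"ax":0,"ay":0,"az":0},{"x":0,"y":0,"z":0.088,"ax":0,"ay":0,"az":0},{"x":0,"y":0,"z":0.09,"ax":0,"ay":0,"az":0},{"x":0,"y":0,"z":0.09,"ax":0,"ay":0,"az":0}]'
```

```text
t: 12.3
eef_pos: [0.3764, 0.2565, 0.1129]
tool_rot: [0.0, 0.022, 1.0, 0.001]
contact_force: [-0.2, 0.3, 0.3]
gripper_width: 0.347
grasp_force: 58.5
```

```bash
python3 -m jog '[{"x":0,"y":0,"z":0,"ax":0,"ay":0,"az":0},{"x":0,"y":0,"z":0,"ax":0,"ay":0,"az":0},{"x":0,"y":0,"z":0,"ax":0,"ay":0,"az":0},{"x":0,"y":0,"z":0,"ax":0,"ay":0,"az":0},{"x":0,"y":0,"z":0,"ax":0,"ay":0,"az":0},{"x":0,"y":0,"z":0,"ax":0,"ay":0,"az":0},{"x":0,"y":0,"z":0,"ax":0,"ay":0,"az":0}]' 1 ; python3 -m jog '[{"x":0,"y":0,"z":-0.02,"ax":0,"ay":0,"az":0},{"x":0,"y":0,"z":-0.04,"ax":0,"ay":0,"az":0},{"x":0,"y":0,"z":-0.07,"ax":0,"ay":0,"az":0},{"x":0,"y":0,"z":-0.09,"ax":0,"ay":0,"az":0},{"x":0,"y":0,"z":-0.09,"ax":0,"ay":0,"az":0}]'; python3 - <<'E'
from h import *
save("scene","s4",(200,110,400,250),4)
# yellow drive grasp: centre (.447,.096) long yaw .297 -> tool y across width
print("yellow"); plan([.447,.096,.2],np.pi/2+.297)
print("red"); plan([.453,-.0165,.2],np.pi/2-.207)
print(get_obs()["q"].round(2))
E
```

```text
t: 13.0
eef_pos: [0.376, 0.256, 0.1123]
tool_rot: [0.0, 0.022, 1.0, 0.0]
contact_force: [-0.1, -0.3, -0.6]
gripper_width: 1.0
grasp_force: 0.0
t: 13.5
eef_pos: [0.3774, 0.2572, 0.2049]
tool_rot: [0.002, 0.023, 1.0, 0.002]
contact_force: [-0.3, -0.2, 0.2]
gripper_width: 1.0
grasp_force: 0.0
yellow
shift [-0.0775 -0.1572  0.0031] az -0.3418399062300892 tooly yaw 1.526
red
shift [-0.0886 -0.2693  0.0029] az 0.1621600937699108 tooly yaw 1.526
[-0.85  0.14  0.13  2.1  -0.02  0.9   0.82]
```

View pics/s4.png

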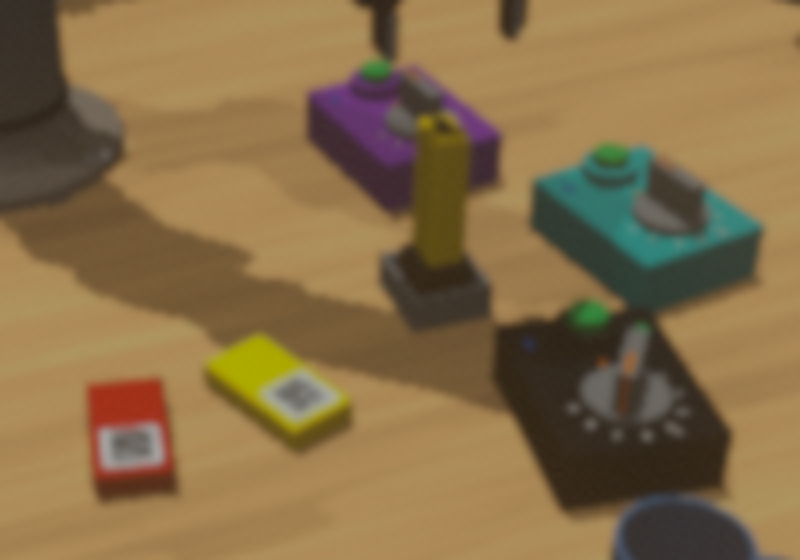

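The scanner stands in its cradle (440,190) and both drives are unmoved. Yellow drive next.

```bash
python3 -m jog '[{"x":-0.008,"y":-0.016,"z":0,"ax":0,"ay":0,"az":-0.03},{"x":-0.024,"y":-0.048,"z":0,"ax":0,"ay":0,"az":-0.11},{"x":-0.044,"y":-0.088,"z":0,"ax":0,"ay":0,"az":-0.2},{"x":-0.062,"y":-0.125,"z":0.01,"ax":0,"ay":0,"az":-0.28},{"x":-0.0775,"y":-0.157,"z":0.03,"ax":0,"ay":0,"az":-0.342},{"x":-0.0775,"y":-0.157,"z":0.06,"ax":0,"ay":0,"az":-0.342},{"x":-0.0775,"y":-0.157,"z":0.09,"ax":0,"ay":0,"az":-0.342},{"x":-0.0775,"y":-0.157,"z":0.12,"ax":0,"ay":0,"az":-0.342},{"x":-0.0775,"y":-0.157,"z":0.13,"ax":0,"ay":0,"az":-0.342},{"x":-0.0775,"y":-0.157,"z":0.13,"ax":0,"ay":0,"az":-0.342}]' 1; python3 - <<'E'
from h import *
save("scene","s5",(200,130,330,250),5)
plan([.447,.096,.0],np.pi/2+.297)
E
```

```text
t: 14.55
eef_pos: [0.4447, 0.095, 0.0706]
tool_rot: [-0.002, -0.148, 0.989, -0.001]
contact_force: [0.4, -0.5, 0.9]
gripper_width: 0.998
grasp_force: 0.0
shift [-0.0015  0.0003  0.0719] az 0.00015163938974160907 tooly yaw 1.868
```

View pics/s5.png

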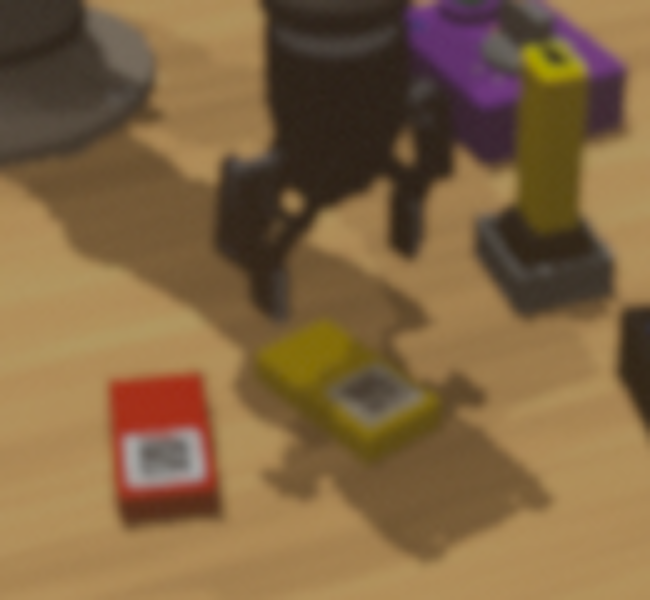

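The fingers (275,310 and 405,245) straddle the yellow drive. Down and grip.

```bash
python3 -m jog '[{"x":0,"y":0,"z":0.02,"ax":0,"ay":0,"az":0},{"x":0,"y":0,"z":0.04,"ax":0,"ay":0,"az":0},{"x":0,"y":0,"z":0.055,"ax":0,"ay":0,"az":0},{"x":0,"y":0,"z":0.066,"ax":0,"ay":0,"az":0},{"x":0,"y":0,"z":0.071,"ax":0,"ay":0,"az":0},{"x":0,"y":0,"z":0.071,"ax":0,"ay":0,"az":0}]' 1; python3 -m jog '[{"x":0,"y":0,"z":0,"ax":0,"ay":0,"az":0},{"x":0,"y":0,"z":0,"ax":0,"ay":0,"az":0},{"x":0,"y":0,"z":0,"ax":0,"ay":0,"az":0},{"x":0,"y":0,"z":0,"ax":0,"ay":0,"az":0},{"x":0,"y":0,"z":0,"ax":0,"ay":0,"az":0},{"x":0,"y":0,"z":0,"ax":0,"ay":0,"az":0},{"x":0,"y":0,"z":0,"ax":0,"ay":0,"az":0}]' 0 50;  python3 -m jog '[{"x":0,"y":0,"z":-0.01,"ax":0,"ay":0,"az":0},{"x":0,"y":0,"z":-0.03,"ax":0,"ay":0,"az":0},{"x":0,"y":0,"z":-0.05,"ax":0,"ay":0,"az":0},{"x":0,"y":0,"z":-0.07,"ax":0,"ay":0,"az":0},{"x":0,"y":0,"z":-0.09,"ax":0,"ay":0,"az":0},{"x":0,"y":0,"z":-0.1,"ax":0,"ay":0,"az":0},{"x":0,"y":0,"z":-0.1,"ax":0,"ay":0,"az":0}]'; python3 - <<'E'
from h import *
save("scene","s6",(200,130,330,250),5)
plan([.528,-.317,.1],np.pi/2)
E
```

```text
t: 15.2
eef_pos: [0.4466, 0.0958, 0.0015]
tool_rot: [0.0, -0.148, 0.989, 0.0]
contact_force: [0.7, -0.1, 0.7]
gripper_width: 0.999
grasp_force: 0.0
t: 15.9
eef_pos: [0.4469, 0.0959, 0.0022]
tool_rot: [0.001, -0.148, 0.989, 0.0]
contact_force: [-1.1, -0.7, 5.8]
gripper_width: 0.649
grasp_force: 52.3
t: 16.6
eef_pos: [0.4472, 0.096, 0.1028]
tool_rot: [0.002, -0.148, 0.989, 0.0]
contact_force: [-0.2, 0.6, -1.0]
gripper_width: 0.64
grasp_force: 53.9
shift [ 0.043  -0.4186  0.0016] az 0.29727349392650915 tooly yaw 1.868
```

View pics/s6.png

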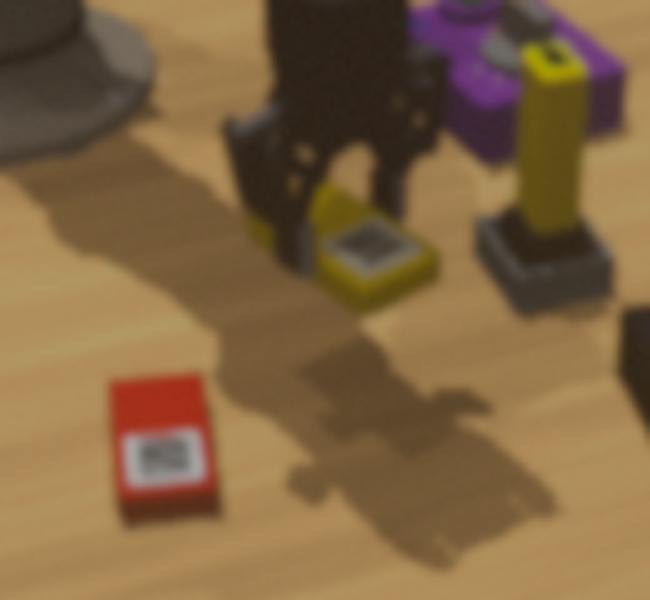

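Yellow is held level (350,245). Carry it to the far tray slot.

```bash
python3 -m jog '[{"x":0.001,"y":-0.012,"z":0,"ax":0,"ay":0,"az":0.01},{"x":0.004,"y":-0.04,"z":0,"ax":0,"ay":0,"az":0.03},{"x":0.008,"y":-0.08,"z":0,"ax":0,"ay":0,"az":0.06},{"x":0.0125,"y":-0.12,"z":0,"ax":0,"ay":0,"az":0.09},{"x":0.0165,"y":-0.16,"z":0,"ax":0,"ay":0,"az":0.12},{"x":0.0205,"y":-0.2,"z":0,"ax":0,"ay":0,"az":0.15},{"x":0.0245,"y":-0.24,"z":0,"ax":0,"ay":0,"az":0.18},{"x":0.029,"y":-0.28,"z":0,"ax":0,"ay":0,"az":0.21},{"x":0.033,"y":-0.32,"z":0,"ax":0,"ay":0,"az":0.24},{"x":0.037,"y":-0.36,"z":0,"ax":0,"ay":0,"az":0.27},{"x":0.041,"y":-0.4,"z":0,"ax":0,"ay":0,"az":0.29},{"x":0.043,"y":-0.418,"z":0,"ax":0,"ay":0,"az":0.297}]'; python3 -m jog '[{"x":0,"y":0,"z":0.01,"ax":0,"ay":0,"az":0},{"x":0,"y":0,"z":0.03,"ax":0,"ay":0,"az":0},{"x":0,"y":0,"z":0.045,"ax":0,"ay":0,"az":0},{"x":0,"y":0,"z":0.045,"ax":0,"ay":0,"az":0}]'; python3 - <<'E'
from h import *
save("scene","s7",(80,180,230,300),5); save("top","t7",(300,110,420,230),5)
plan([.528,-.317,.008],np.pi/2)
E
```

```text
t: 17.85
eef_pos: [0.5259, -0.3221, 0.1001]
tool_rot: [-0.001, 0.003, 1.0, -0.001]
contact_force: [0.5, -0.6, -1.0]
gripper_width: 0.641
grasp_force: 53.9
t: 18.25
eef_pos: [0.5255, -0.314, 0.053]
tool_rot: [-0.003, -0.001, 1.0, 0.002]
contact_force: [-0.0, 0.0, -1.5]
gripper_width: 0.64
grasp_force: 53.9
shift [-0.0008 -0.0014  0.0477] az 0.0011321689542203028 tooly yaw 1.572
```

View pics/s7.png

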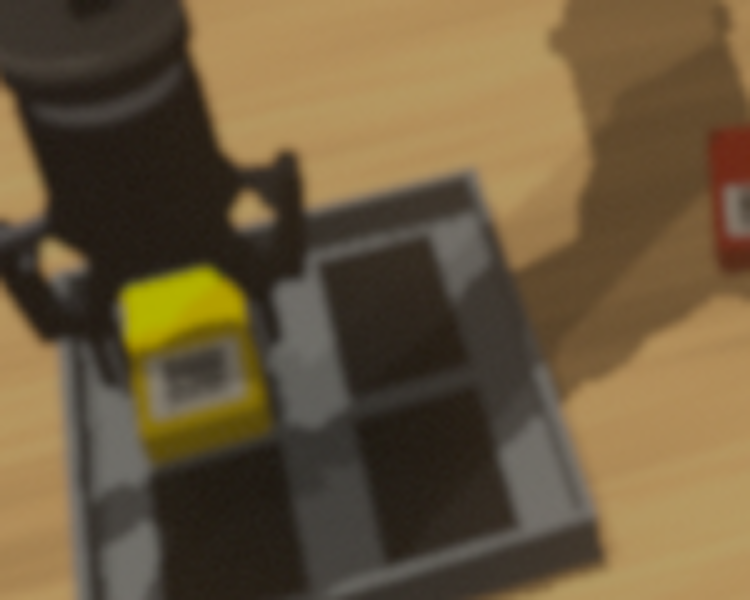

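Yellow (200,370) hangs over the left column, well clear of the tray walls. Lower it and release with a partial opening.

```bash
python3 -m jog '[{"x":0,"y":0,"z":0.01,"ax":0,"ay":0,"az":0},{"x":0,"y":0,"z":0.022,"ax":0,"ay":0,"az":0},{"x":0,"y":0,"z":0.033,"ax":0,"ay":0,"az":0},{"x":0,"y":0,"z":0.04,"ax":0,"ay":0,"az":0},{"x":0,"y":0,"z":0.045,"ax":0,"ay":0,"az":0},{"x":0,"y":0,"z":0.048,"ax":0,"ay":0,"az":0},{"x":0,"y":0,"z":0.049,"ax":0,"ay":0,"az":0},{"x":0,"y":0,"z":0.049,"ax":0,"ay":0,"az":0}]'
```

```text
t: 19.15
eef_pos: [0.5273, -0.3165, 0.0083]
tool_rot: [-0.0, 0.0, 1.0, 0.0]
contact_force: [-4.2, 3.8, 8.9]
gripper_width: 0.644
grasp_force: 55.0
```

```bash
python3 -m jog '[{"x":0,"y":0,"z":0,"ax":0,"ay":0,"az":0},{"x":0,"y":0,"z":0,"ax":0,"ay":0,"az":0},{"x":0,"y":0,"z":0,"ax":0,"ay":0,"az":0},{"x":0,"y":0,"z":0,"ax":0,"ay":0,"az":0}]' 0.8 ; python3 -m jog '[{"x":0,"y":0,"z":-0.02,"ax":0,"ay":0,"az":0},{"x":0,"y":0,"z":-0.05,"ax":0,"ay":0,"az":0},{"x":0,"y":0,"z":-0.09,"ax":0,"ay":0,"az":0},{"x":0,"y":0,"z":-0.12,"ax":0,"ay":0,"az":0},{"x":0,"y":0,"z":-0.12,"ax":0,"ay":0,"az":0}]'; python3 - <<'E'
from h import *
# is red still there?
h=cv2.cvtColor(read_camera("scene"),cv2.COLOR_RGB2HSV)
m=cv2.inRange(h,(0,0,120),(180,60,255)); m[:, :215]=0; m[:,250:]=0; m[:190]=0; m[240:]=0
k,l,s,c=cv2.connectedComponentsWithStats(m); print([(s[i][4],px2w("scene",*c[i],.022)) for i in range(1,k) if s[i][4]>12])
plan([.453,-.0165,.0725],np.pi/2-.207)
E
```

```text
t: 19.55
eef_pos: [0.5277, -0.3167, 0.0073]
tool_rot: [0.0, -0.0, 1.0, -0.0]
contact_force: [0.7, -0.2, -0.6]
gripper_width: 0.799
grasp_force: 0.0
t: 20.05
eef_pos: [0.5302, -0.3184, 0.1319]
tool_rot: [0.004, 0.0, 1.0, -0.002]
contact_force: [0.4, -0.3, -0.3]
gripper_width: 0.803
grasp_force: 0.0
[(np.int32(65), array([ 0.48612861, -0.0257061 ,  0.022     ]))]
shift [0.0763 0.3011 0.0562] az 0.20707939657600272 tooly yaw 1.571
```

```bash
cat >> h.py <<'E'
def red(n="top"):
    h=cv2.cvtColor(read_camera(n),cv2.COLOR_RGB2HSV)
    m=cv2.inRange(h,(0,150,50),(6,255,255))|cv2.inRange(h,(175,150,50),(180,255,255))
    if n=="top": m[:,:200]=0
    else: m[:,330:]=0; m[:150]=0
    C=[c for c in cv2.findContours(m,cv2.RETR_EXTERNAL,cv2.CHAIN_APPROX_NONE)[0] if cv2.contourArea(c)>150]
    for c in C:
        b=cv2.boxPoints(cv2.minAreaRect(c)); W=np.array([px2w(n,u,v,.022) for u,v in b]); e=[W[1]-W[0],W[2]-W[1]]
        d=max(e,key=np.linalg.norm); print(n,cv2.contourArea(c),b.mean(0),W.mean(0).round(4),[round(np.linalg.norm(x),4) for x in e],"yaw",np.arctan(d[1]/d[0]))
E
python3 - <<'E'
from h import *
red(); red("scene")
E
```

```text
top 311.5 [274.353   197.58824] [ 0.4532 -0.0152  0.022 ] [np.float64(0.1026), np.float64(0.055)] yaw -0.23088923773079081
```

Red is unmoved. Go above it.

```bash
python3 -m jog '[{"x":0.004,"y":0.012,"z":0,"ax":0,"ay":0,"az":0.01},{"x":0.012,"y":0.045,"z":0,"ax":0,"ay":0,"az":0.03},{"x":0.022,"y":0.085,"z":0,"ax":0,"ay":0,"az":0.06},{"x":0.032,"y":0.125,"z":0,"ax":0,"ay":0,"az":0.09},{"x":0.042,"y":0.165,"z":0,"ax":0,"ay":0,"az":0.12},{"x":0.052,"y":0.205,"z":0,"ax":0,"ay":0,"az":0.15},{"x":0.062,"y":0.245,"z":0,"ax":0,"ay":0,"az":0.18},{"x":0.071,"y":0.28,"z":0.02,"ax":0,"ay":0,"az":0.21},{"x":0.076,"y":0.3,"z":0.04,"ax":0,"ay":0,"az":0.218},{"x":0.076,"y":0.3005,"z":0.055,"ax":0,"ay":0,"az":0.218},{"x":0.076,"y":0.3005,"z":0.055,"ax":0,"ay":0,"az":0.218}]' 1;  python3 - <<'E'
from h import *
save("scene","s8",(200,130,330,250),5)
plan([.453,-.016,.0015],np.pi/2-.22)
E
```

```text
t: 21.3
eef_pos: [0.4486, -0.0149, 0.0701]
tool_rot: [-0.003, 0.108, 0.994, -0.001]
contact_force: [-0.1, 0.9, 0.2]
gripper_width: 0.998
grasp_force: 0.0
shift [-0.0035  0.0006  0.0696] az 0.0027807159260746506 tooly yaw 1.354
```

View pics/s8.png

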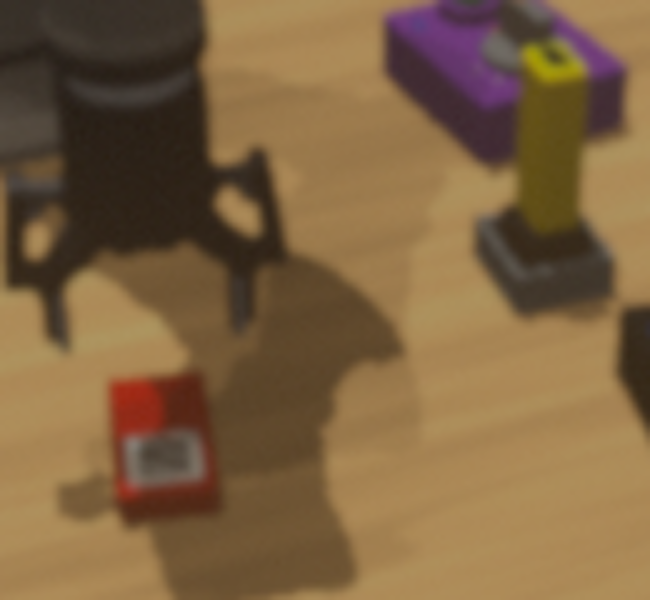

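Fingers (60,340 and 240,325) straddle red. Grip and lift.

```bash
python3 -m jog '[{"x":0,"y":0,"z":0.02,"ax":0,"ay":0,"az":0},{"x":0,"y":0,"z":0.04,"ax":0,"ay":0,"az":0},{"x":0,"y":0,"z":0.055,"ax":0,"ay":0,"az":0},{"x":0,"y":0,"z":0.066,"ax":0,"ay":0,"az":0},{"x":0,"y":0,"z":0.071,"ax":0,"ay":0,"az":0},{"x":0,"y":0,"z":0.071,"ax":0,"ay":0,"az":0}]' 1; python3 -m jog '[{"x":0,"y":0,"z":0,"ax":0,"ay":0,"az":0},{"x":0,"y":0,"z":0,"ax":0,"ay":0,"az":0},{"x":0,"y":0,"z":0,"ax":0,"ay":0,"az":0},{"x":0,"y":0,"z":0,"ax":0,"ay":0,"az":0},{"x":0,"y":0,"z":0,"ax":0,"ay":0,"az":0},{"x":0,"y":0,"z":0,"ax":0,"ay":0,"az":0},{"x":0,"y":0,"z":0,"ax":0,"ay":0,"az":0}]' 0 50;  python3 -m jog '[{"x":0,"y":0,"z":-0.01,"ax":0,"ay":0,"az":0},{"x":0,"y":0,"z":-0.03,"ax":0,"ay":0,"az":0},{"x":0,"y":0,"z":-0.05,"ax":0,"ay":0,"az":0},{"x":0,"y":0,"z":-0.07,"ax":0,"ay":0,"az":0},{"x":0,"y":0,"z":-0.09,"ax":0,"ay":0,"az":0},{"x":0,"y":0,"z":-0.1,"ax":0,"ay":0,"az":0},{"x":0,"y":0,"z":-0.1,"ax":0,"ay":0,"az":0}]'; python3 - <<'E'
from h import *
h=cv2.cvtColor(read_camera("scene"),cv2.COLOR_RGB2HSV)
m=cv2.inRange(h,(22,150,70),(36,255,255)); m[:,200:]=0; m[:150]=0
c=max(cv2.findContours(m,cv2.RETR_EXTERNAL,cv2.CHAIN_APPROX_NONE)[0],key=cv2.contourArea)
print("yellow box px",cv2.boundingRect(c),[w2px("scene",[.528+a,-.317+b,z]).round() for a,b,z in((-.052,-.028,.028),(-.052,.028,.028),(.052,-.028,.006),(.052,.028,.028))])
plan([.528,-.219,.1],np.pi/2)
E
```

```text
t: 21.95
eef_pos: [0.4515, -0.0164, 0.0012]
tool_rot: [-0.0, 0.109, 0.994, -0.0]
contact_force: [-0.5, -0.1, -0.2]
gripper_width: 1.002
grasp_force: 0.0
t: 22.65
eef_pos: [0.4521, -0.0161, 0.0021]
tool_rot: [0.001, 0.109, 0.994, 0.0]
contact_force: [-0.6, 0.2, 6.4]
gripper_width: 0.642
grasp_force: 52.4
t: 23.35
eef_pos: [0.4524, -0.0159, 0.1027]
tool_rot: [0.001, 0.109, 0.994, 0.001]
contact_force: [-0.2, 0.4, -3.8]
gripper_width: 0.644
grasp_force: 54.5
yellow box px (108, 246, 29, 41) [array([107., 252.]), array([130., 246.]), array([112., 288.]), array([135., 274.])]
shift [-0.1183 -0.1819  0.0017] az -0.21741211970814245 tooly yaw 1.353
```

```bash
python3 -m jog '[{"x":-0.008,"y":-0.012,"z":0,"ax":0,"ay":0,"az":-0.015},{"x":-0.024,"y":-0.037,"z":0,"ax":0,"ay":0,"az":-0.045},{"x":-0.046,"y":-0.07,"z":0,"ax":0,"ay":0,"az":-0.085},{"x":-0.068,"y":-0.105,"z":0,"ax":0,"ay":0,"az":-0.125},{"x":-0.09,"y":-0.138,"z":0,"ax":0,"ay":0,"az":-0.165},{"x":-0.108,"y":-0.167,"z":0,"ax":0,"ay":0,"az":-0.2},{"x":-0.1185,"y":-0.182,"z":0,"ax":0,"ay":0,"az":-0.218},{"x":-0.1185,"y":-0.182,"z":0,"ax":0,"ay":0,"az":-0.218},{"x":-0.1185,"y":-0.182,"z":0.01,"ax":0,"ay":0,"az":-0.218},{"x":-0.1185,"y":-0.182,"z":0.03,"ax":0,"ay":0,"az":-0.218},{"x":-0.1185,"y":-0.182,"z":0.045,"ax":0,"ay":0,"az":-0.218}]'; python3 -m jog '[{"x":0,"y":0,"z":0.01,"ax":0,"ay":0,"az":0},{"x":0,"y":0,"z":0.022,"ax":0,"ay":0,"az":0},{"x":0,"y":0,"z":0.033,"ax":0,"ay":0,"az":0},{"x":0,"y":0,"z":0.04,"ax":0,"ay":0,"az":0},{"x":0,"y":0,"z":0.045,"ax":0,"ay":0,"az":0},{"x":0,"y":0,"z":0.048,"ax":0,"ay":0,"az":0},{"x":0,"y":0,"z":0.049,"ax":0,"ay":0,"az":0},{"x":0,"y":0,"z":0.049,"ax":0,"ay":0,"az":0}]'
```

```text
t: 24.5
eef_pos: [0.5268, -0.2173, 0.0541]
tool_rot: [-0.001, -0.001, 1.0, 0.001]
contact_force: [0.5, -0.1, -2.5]
gripper_width: 0.643
grasp_force: 54.4
t: 25.3
eef_pos: [0.5279, -0.2195, 0.0082]
tool_rot: [0.0, 0.0, 1.0, 0.0]
contact_force: [-2.9, 2.3, 5.8]
gripper_width: 0.64
grasp_force: 55.3
```

```bash
python3 -m jog '[{"x":0,"y":0,"z":0,"ax":0,"ay":0,"az":0},{"x":0,"y":0,"z":0,"ax":0,"ay":0,"az":0},{"x":0,"y":0,"z":0,"ax":0,"ay":0,"az":0},{"x":0,"y":0,"z":0,"ax":0,"ay":0,"az":0}]' 0.78 ; python3 -m jog '[{"x":0,"y":0,"z":-0.02,"ax":0,"ay":0,"az":0},{"x":0,"y":0,"z":-0.05,"ax":0,"ay":0,"az":0},{"x":0,"y":0,"z":-0.09,"ax":0,"ay":0,"az":0},{"x":0,"y":0,"z":-0.13,"ax":0,"ay":0,"az":0},{"x":0,"y":0,"z":-0.17,"ax":0,"ay":0,"az":0},{"x":0,"y":0,"z":-0.19,"ax":0,"ay":0,"az":0},{"x":0,"y":0,"z":-0.19,"ax":0,"ay":0,"az":0}]'; python3 - <<'E'
from h import *
print(get_obs()["q"].round(2))
plan([.594,.2865,.2],.857)
print("mug",px2w("top",294/1.5,137/1.5,.09))
save("top","t9",(140,120,260,210),6.6)
E
```

```text
t: 25.7
eef_pos: [0.5282, -0.2195, 0.0074]
tool_rot: [0.0, -0.0, 1.0, -0.0]
contact_force: [0.2, 0.6, -0.5]
gripper_width: 0.777
grasp_force: 0.0
t: 26.4
eef_pos: [0.5299, -0.2203, 0.2008]
tool_rot: [0.003, -0.0, 1.0, -0.001]
contact_force: [1.1, -1.0, -0.9]
gripper_width: 0.785
grasp_force: 0.0
[-0.03  0.36  0.4   1.86 -0.17  0.95  2.02]
shift [-6.400e-02  5.068e-01  5.000e-04] az 0.7137941031668131 tooly yaw 1.571
mug [0.74916292 0.21703862 0.09      ]
```

View pics/t9.png

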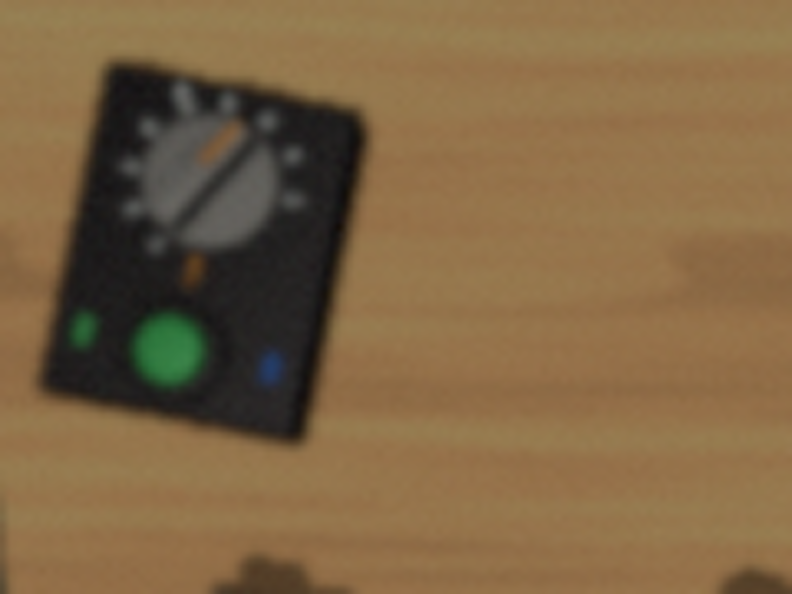

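Pointer at tick 7 (268,120), with the bar running from (175,230) to (253,145), so the dial must go 5 clicks counter-clockwise. I move over it and pre-turn the wrist half a turn for range.

```bash
python3 -m jog '[{"x":-0.002,"y":0.015,"z":0,"ax":0,"ay":0,"az":0.03},{"x":-0.007,"y":0.055,"z":0,"ax":0,"ay":0,"az":0.08},{"x":-0.013,"y":0.1,"z":0,"ax":0,"ay":0,"az":0.14},{"x":-0.019,"y":0.15,"z":0,"ax":0,"ay":0,"az":0.21},{"x":-0.025,"y":0.2,"z":0,"ax":0,"ay":0,"az":0.28},{"x":-0.032,"y":0.25,"z":0,"ax":0,"ay":0,"az":0.35},{"x":-0.038,"y":0.3,"z":0,"ax":0,"ay":0,"az":0.42},{"x":-0.044,"y":0.35,"z":0,"ax":0,"ay":0,"az":0.49},{"x":-0.05,"y":0.4,"z":0,"ax":0,"ay":0,"az":0.56},{"x":-0.057,"y":0.45,"z":0,"ax":0,"ay":0,"az":0.63},{"x":-0.062,"y":0.49,"z":0,"ax":0,"ay":0,"az":0.69},{"x":-0.064,"y":0.506,"z":0,"ax":0,"ay":0,"az":0.714}]' 0.7; python3 -m jog '[{"x":0,"y":0,"z":0,"ax":0,"ay":0,"az":0.14},{"x":0,"y":0,"z":0,"ax":0,"ay":0,"az":0.28},{"x":0,"y":0,"z":0,"ax":0,"ay":0,"az":0.42},{"x":0,"y":0,"z":0,"ax":0,"ay":0,"az":0.56},{"x":0,"y":0,"z":0,"ax":0,"ay":0,"az":0.7},{"x":0,"y":0,"z":0,"ax":0,"ay":0,"az":0.84},{"x":0,"y":0,"z":0,"ax":0,"ay":0,"az":0.98},{"x":0,"y":0,"z":0,"ax":0,"ay":0,"az":1.12},{"x":0,"y":0,"z":0,"ax":0,"ay":0,"az":1.26},{"x":0,"y":0,"z":0,"ax":0,"ay":0,"az":1.4},{"x":0,"y":0,"z":0,"ax":0,"ay":0,"az":1.5},{"x":0,"y":0,"z":0,"ax":0,"ay":0,"az":1.57}]' ; python3 -m jog '[{"x":0,"y":0,"z":0,"ax":0,"ay":0,"az":0.14},{"x":0,"y":0,"z":0,"ax":0,"ay":0,"az":0.28},{"x":0,"y":0,"z":0,"ax":0,"ay":0,"az":0.42},{"x":0,"y":0,"z":0,"ax":0,"ay":0,"az":0.56},{"x":0,"y":0,"z":0,"ax":0,"ay":0,"az":0.7},{"x":0,"y":0,"z":0,"ax":0,"ay":0,"az":0.84},{"x":0,"y":0,"z":0,"ax":0,"ay":0,"az":0.98},{"x":0,"y":0,"z":0,"ax":0,"ay":0,"az":1.12},{"x":0,"y":0,"z":0,"ax":0,"ay":0,"az":1.26},{"x":0,"y":0,"z":0,"ax":0,"ay":0,"az":1.4},{"x":0,"y":0,"z":0,"ax":0,"ay":0,"az":1.5},{"x":0,"y":0,"z":0,"ax":0,"ay":0,"az":1.57}]' ; python3 - <<'E'
from h import *
print(get_obs()["q"].round(2))
plan([.594,.2865,.066],.857)
red(); red("scene")
E
```

```text
t: 27.65
eef_pos: [0.5898, 0.293, 0.1947]
tool_rot: [-0.002, 0.347, 0.938, -0.0]
contact_force: [-0.4, -0.3, -0.1]
gripper_width: 0.701
grasp_force: 0.0
t: 28.85
eef_pos: [0.591, 0.2862, 0.1952]
tool_rot: [0.0, 0.91, 0.414, -0.001]
contact_force: [0.4, -0.2, -0.3]
gripper_width: 0.697
grasp_force: 0.0
t: 30.05
eef_pos: [0.5911, 0.2862, 0.1953]
tool_rot: [0.001, 0.937, -0.351, -0.0]
contact_force: [1.5, 0.6, 0.6]
gripper_width: 0.699
grasp_force: 0.0
[-1.26  0.79  1.17  1.68 -0.77  1.21 -2.18]
shift [ 0.002  -0.0025  0.1293] az -0.0025965076745970705 tooly yaw -2.287
top 355.5 [342.5 173. ] [ 0.5302 -0.2184  0.022 ] [np.float64(0.0572), np.float64(0.1081)] yaw 0.005848818690144418
scene 683.0 [161.11893 253.8281 ] [ 0.526  -0.2218  0.022 ] [np.float64(0.0603), np.float64(0.1179)] yaw -0.008581154936478786
```

Red lies at (.528,-.219), aligned in the tray. Now down onto the dial.

```bash
python3 -m jog '[{"x":0.002,"y":-0.0025,"z":0.01,"ax":0,"ay":0,"az":0},{"x":0.002,"y":-0.0025,"z":0.03,"ax":0,"ay":0,"az":0},{"x":0.002,"y":-0.0025,"z":0.05,"ax":0,"ay":0,"az":0},{"x":0.002,"y":-0.0025,"z":0.06,"ax":0,"ay":0,"az":0},{"x":0.002,"y":-0.0025,"z":0.06,"ax":0,"ay":0,"az":0}]' 0.6; python3 - <<'E'
from h import *
plan([.594,.2865,.066],.857)
save("scene","s10",(310,100,410,220),5)
E
```

```text
t: 30.65
eef_pos: [0.5936, 0.2868, 0.1346]
tool_rot: [0.001, 0.937, -0.349, -0.001]
contact_force: [0.4, 0.3, 0.2]
gripper_width: 0.6
grasp_force: 0.0
shift [ 0.0006 -0.0003  0.0686] az 0.00158209735450221 tooly yaw -2.283
```

View pics/s10.png

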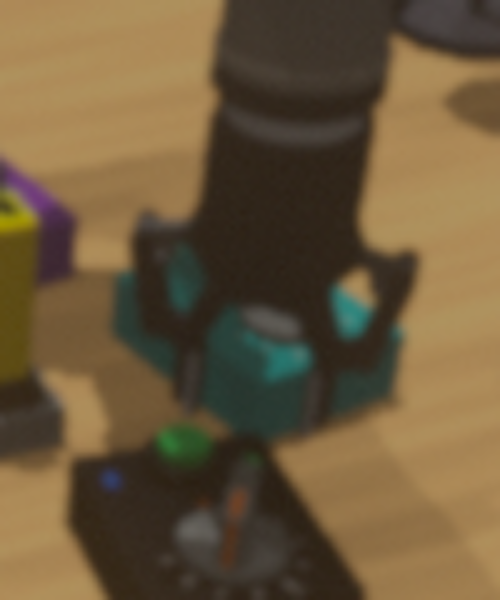

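Fingers (190,390) and (315,410) are either side of the bar (240,500). Quick projection check.

```bash
python3 - <<'E'
from h import *
f=lambda P:((w2px("scene",P)-[310,100])*5).round()
print("tips",[f([.594+s*.0255*np.cos(.857),.287+s*.0255*np.sin(.857),.145]) for s in(1,-1)])
b=-.714; print("bar ends",[f([.594+s*.027*np.cos(b),.2865+s*.027*np.sin(b),.0925]) for s in(1,-1)],"skirt c",f([.594,.2865,.0585]))
E
```

```text
tips [array([301., 413.]), array([199., 395.])]
bar ends [array([228., 518.]), array([245., 458.])] skirt c [229. 539.]
```

```bash
python3 -m jog '[{"x":0,"y":0,"z":0.015,"ax":0,"ay":0,"az":0},{"x":0,"y":0,"z":0.03,"ax":0,"ay":0,"az":0},{"x":0,"y":0,"z":0.045,"ax":0,"ay":0,"az":0},{"x":0,"y":0,"z":0.058,"ax":0,"ay":0,"az":0},{"x":0,"y":0,"z":0.066,"ax":0,"ay":0,"az":0},{"x":0,"y":0,"z":0.068,"ax":0,"ay":0,"az":0},{"x":0,"y":0,"z":0.068,"ax":0,"ay":0,"az":0}]' 0.6; python3 -m jog '[{"x":0,"y":0,"z":0,"ax":0,"ay":0,"az":0},{"x":0,"y":0,"z":0,"ax":0,"ay":0,"az":0},{"x":0,"y":0,"z":0,"ax":0,"ay":0,"az":0},{"x":0,"y":0,"z":0,"ax":0,"ay":0,"az":0},{"x":0,"y":0,"z":0,"ax":0,"ay":0,"az":0},{"x":0,"y":0,"z":0,"ax":0,"ay":0,"az":0},{"x":0,"y":0,"z":0,"ax":0,"ay":0,"az":0},{"x":0,"y":0,"z":0,"ax":0,"ay":0,"az":0}]' 0 30
```

```text
t: 31.4
eef_pos: [0.5951, 0.287, 0.0691]
tool_rot: [0.0, 0.937, -0.349, 0.0]
contact_force: [0.1, -0.0, 0.1]
gripper_width: 0.602
grasp_force: 0.0
t: 32.2
eef_pos: [0.5953, 0.2872, 0.0699]
tool_rot: [-0.0, 0.937, -0.349, 0.0]
contact_force: [-1.5, 0.3, 5.2]
gripper_width: 0.155
grasp_force: 33.0
```

```bash
python3 -m jog '[{"x":0,"y":0,"z":0,"ax":0,"ay":0,"az":-0.05},{"x":0,"y":0,"z":0,"ax":0,"ay":0,"az":-0.15},{"x":0,"y":0,"z":0,"ax":0,"ay":0,"az":-0.26},{"x":0,"y":0,"z":0,"ax":0,"ay":0,"az":-0.37},{"x":0,"y":0,"z":0,"ax":0,"ay":0,"az":-0.48},{"x":0,"y":0,"z":0,"ax":0,"ay":0,"az":-0.59},{"x":0,"y":0,"z":0,"ax":0,"ay":0,"az":-0.7},{"x":0,"y":0,"z":0,"ax":0,"ay":0,"az":-0.81},{"x":0,"y":0,"z":0,"ax":0,"ay":0,"az":-0.92},{"x":0,"y":0,"z":0,"ax":0,"ay":0,"az":-1.0},{"x":0,"y":0,"z":0,"ax":0,"ay":0,"az":-1.047},{"x":0,"y":0,"z":0,"ax":0,"ay":0,"az":-1.047}]'; python3 - <<'E'
from h import *
o=get_obs(); print(o["q"].round(2),o["torque"].round(2)); plan([.5953,.2872,.07],.857+1.047)
E
```

```text
t: 33.4
eef_pos: [0.5957, 0.2898, 0.07]
tool_rot: [-0.002, 0.986, 0.168, 0.001]
contact_force: [1.1, 5.8, 2.7]
gripper_width: 0.156
grasp_force: 32.6
[-1.07  0.79  0.8   1.75 -0.7   0.91 -1.21] [ 1.09 -0.2  -0.04]
shift [-0.0013  0.0023 -0.    ] az 0.004216683669108434 tooly yaw -1.233
```

```bash
python3 -m jog '[{"x":0,"y":0,"z":0,"ax":0,"ay":0,"az":-0.05},{"x":0,"y":0,"z":0,"ax":0,"ay":0,"az":-0.15},{"x":0,"y":0,"z":0,"ax":0,"ay":0,"az":-0.26},{"x":0,"y":0,"z":0,"ax":0,"ay":0,"az":-0.37},{"x":0,"y":0,"z":0,"ax":0,"ay":0,"az":-0.48},{"x":0,"y":0,"z":0,"ax":0,"ay":0,"az":-0.59},{"x":0,"y":0,"z":0,"ax":0,"ay":0,"az":-0.7},{"x":0,"y":0,"z":0,"ax":0,"ay":0,"az":-0.81},{"x":0,"y":0,"z":0,"ax":0,"ay":0,"az":-0.92},{"x":0,"y":0,"z":0,"ax":0,"ay":0,"az":-1.0},{"x":0,"y":0,"z":0,"ax":0,"ay":0,"az":-1.047},{"x":0,"y":0,"z":0,"ax":0,"ay":0,"az":-1.047}]'; python3 -m jog '[{"x":0,"y":0,"z":0,"ax":0,"ay":0,"az":-0.05},{"x":0,"y":0,"z":0,"ax":0,"ay":0,"az":-0.15},{"x":0,"y":0,"z":0,"ax":0,"ay":0,"az":-0.26},{"x":0,"y":0,"z":0,"ax":0,"ay":0,"az":-0.37},{"x":0,"y":0,"z":0,"ax":0,"ay":0,"az":-0.45},{"x":0,"y":0,"z":0,"ax":0,"ay":0,"az":-0.52},{"x":0,"y":0,"z":0,"ax":0,"ay":0,"az":-0.524},{"x":0,"y":0,"z":0,"ax":0,"ay":0,"az":-0.524},{"x":0,"y":0,"z":0,"ax":0,"ay":0,"az":-0.524}]'; python3 - <<'E'
from h import *
o=get_obs(); print(o["q"].round(2),o["torque"].round(2)); plan([.5953,.2872,.07],.333)
E
```

```text
t: 34.6
eef_pos: [0.5938, 0.2915, 0.0699]
tool_rot: [-0.003, 0.769, 0.639, 0.001]
contact_force: [-4.0, 8.2, 5.8]
gripper_width: 0.158
grasp_force: 33.1
t: 35.5
eef_pos: [0.5924, 0.2914, 0.0699]
tool_rot: [-0.003, 0.578, 0.816, 0.001]
contact_force: [-8.2, 6.6, 9.6]
gripper_width: 0.152
grasp_force: 33.6
[-0.83  0.66  0.4   1.73 -0.34  0.82  0.07] [1.42 1.78 0.02]
shift [-0.0049  0.0013 -0.0001] az 0.004631614450302246 tooly yaw 0.338
```

```bash
python3 -m jog '[{"x":0,"y":0,"z":0,"ax":0,"ay":0,"az":0},{"x":0,"y":0,"z":0,"ax":0,"ay":0,"az":0},{"x":0,"y":0,"z":0,"ax":0,"ay":0,"az":0},{"x":0,"y":0,"z":0,"ax":0,"ay":0,"az":0},{"x":0,"y":0,"z":0,"ax":0,"ay":0,"az":0}]' 0.6 ; python3 -m jog '[{"x":0,"y":0,"z":-0.02,"ax":0,"ay":0,"az":0},{"x":0,"y":0,"z":-0.04,"ax":0,"ay":0,"az":0},{"x":0,"y":0,"z":-0.07,"ax":0,"ay":0,"az":0},{"x":0,"y":0,"z":-0.1,"ax":0,"ay":0,"az":0},{"x":0,"y":0,"z":-0.12,"ax":0,"ay":0,"az":0},{"x":0,"y":0,"z":-0.12,"ax":0,"ay":0,"az":0}]'; python3 - <<'E'
from h import *
plan([.5185,.302,.19])
save("scene","s11",(130,130,400,320),2.9)
E
```

```text
t: 36.0
eef_pos: [0.5951, 0.2867, 0.0691]
tool_rot: [0.0, 0.58, 0.815, -0.0]
contact_force: [0.6, 1.0, 0.1]
gripper_width: 0.6
grasp_force: 0.0
t: 36.6
eef_pos: [0.597, 0.2876, 0.1927]
tool_rot: [0.001, 0.58, 0.815, 0.003]
contact_force: [0.4, -0.0, 0.2]
gripper_width: 0.602
grasp_force: 0.0
shift [ 0.0394 -0.0695  0.0023] az None tooly yaw 0.334
```

View pics/s11.png

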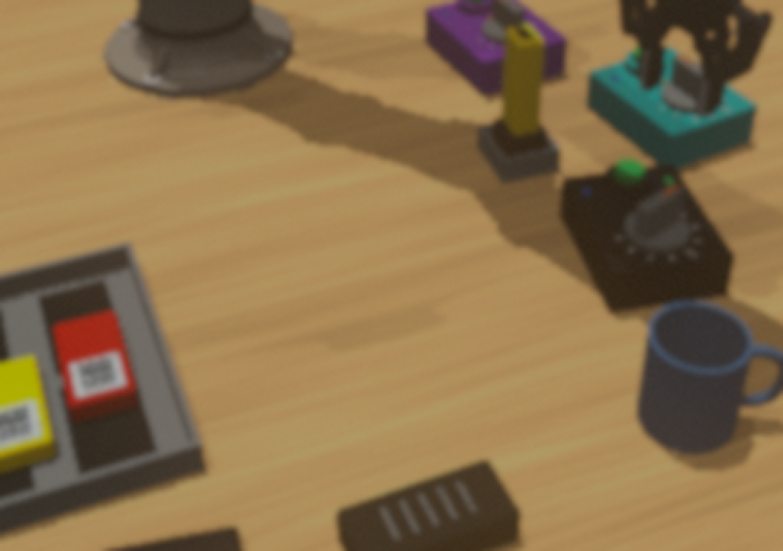

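Both drives lie flat in the tray, at (95,360) and (15,410). The scanner is upright (525,90). The dial's pointer is now at about (670,188). I check which notch by projection.

```bash
python3 - <<'E'
from h import *
im=read_camera("scene"); h=cv2.cvtColor(im,cv2.COLOR_RGB2HSV)
m=cv2.inRange(h,(0,90,60),(18,255,255)); m[:180]=0;m[215:]=0;m[:,:348]=0;m[:,375:]=0
ys,xs=np.nonzero(m); print("orange",len(xs),[(round((x-130)*2.9),round((y-130)*2.9)) for x,y in zip(xs,ys)])
for k in(1,2,3):
    t=-.19-k*.5236+np.pi
    print(k,[((w2px("scene",[.595+r*np.cos(t),.287+r*np.sin(t),.0925])-130)*2.9).round() for r in(.027,.015,-.027)])
print("zero tick",((w2px("scene",[.555,.2935,.05])-130)*2.9).round(), "btn from scene",px2w("scene",130+630/2.9,130+168/2.9,.06))
E
```

```text
orange 203 [(632, 145), (632, 148), (635, 148), (638, 148), (632, 151), (635, 151), (638, 151), (641, 151), (635, 154), (638, 154), (641, 154), (644, 154), (644, 157), (647, 157), (650, 157), (647, 160), (650, 160), (702, 160), (705, 160), (708, 160), (647, 162), (650, 162), (652, 162), (696, 162), (699, 162), (702, 162), (705, 162), (708, 162), (650, 165), (652, 165), (655, 165), (690, 165), (693, 165), (696, 165), (699, 165), (702, 165), (705, 165), (708, 165), (650, 168), (652, 168), (684, 168), (687, 168), (690, 168), (693, 168), (696, 168), (699, 168), (702, 168), (705, 168), (708, 168), (676, 171), (679, 171), (682, 171), (684, 171), (687, 171), (690, 171), (693, 171), (696, 171), (699, 171), (702, 171), (705, 171), (708, 171), (676, 174), (679, 174), (682, 174), (684, 174), (687, 174), (690, 174), (693, 174), (696, 174), (699, 174), (702, 174), (705, 174), (708, 174), (679, 177), (682, 177), (684, 177), (687, 177), (690, 177), (693, 177), (696, 177), (699, 177), (702, 177), (705, 177), (708, 177), (679, 180), (682, 180), (684, 180), (687, 180), (690, 180), (693, 180), (696, 18
[... 917 characters left out ...]
702, 197), (705, 197), (708, 197), (693, 200), (696, 200), (699, 200), (702, 200), (705, 200), (708, 200), (693, 203), (696, 203), (699, 203), (702, 203), (705, 203), (708, 203), (696, 206), (699, 206), (702, 206), (705, 206), (708, 206), (699, 209), (702, 209), (705, 209), (708, 209), (699, 212), (702, 212), (705, 212), (708, 212), (702, 215), (705, 215), (708, 215), (705, 218), (708, 218), (705, 220), (708, 220), (708, 223)]
1 [array([665., 179.]), array([663., 187.]), array([655., 214.])]
2 [array([679., 184.]), array([671., 190.]), array([641., 208.])]
3 [array([689., 192.]), array([676., 194.]), array([631., 200.])]
zero tick [638. 207.] btn from scene [0.50845157 0.31119255 0.06      ]
```

The bar from (640,213) to (680,185) fits notch 2 only. Now shut the fingers and go above the button.

```bash
python3 -m jog '[{"x":0.006,"y":-0.01,"z":0,"ax":0,"ay":0,"az":0},{"x":0.02,"y":-0.034,"z":0,"ax":0,"ay":0,"az":0},{"x":0.034,"y":-0.058,"z":0,"ax":0,"ay":0,"az":0},{"x":0.039,"y":-0.067,"z":0.01,"ax":0,"ay":0,"az":0},{"x":0.039,"y":-0.067,"z":0.03,"ax":0,"ay":0,"az":0},{"x":0.039,"y":-0.067,"z":0.06,"ax":0,"ay":0,"az":0},{"x":0.039,"y":-0.067,"z":0.085,"ax":0,"ay":0,"az":0},{"x":0.039,"y":-0.067,"z":0.1,"ax":0,"ay":0,"az":0},{"x":0.039,"y":-0.067,"z":0.105,"ax":0,"ay":0,"az":0},{"x":0.039,"y":-0.067,"z":0.105,"ax":0,"ay":0,"az":0}]' 0 30; python3 - <<'E'
from h import *
plan([.519,.302,.068])
o=get_obs();print(o["gripper_width"],o["contact_force"])
E
```

```text
t: 37.7
eef_pos: [0.5187, 0.3016, 0.0836]
tool_rot: [-0.0, 0.579, 0.815, -0.001]
contact_force: [0.7, 1.2, 0.2]
gripper_width: -0.002
grasp_force: 0.0
shift [0.0003 0.0004 0.0156] az None tooly yaw 0.335
-0.0023995457387843266 [0.73064768 1.17960004 0.19811156]
```

```bash
python3 -m jog '[{"x":0,"y":0,"z":0.004,"ax":0,"ay":0,"az":0},{"x":0,"y":0,"z":0.008,"ax":0,"ay":0,"az":0},{"x":0,"y":0,"z":0.012,"ax":0,"ay":0,"az":0},{"x":0,"y":0,"z":0.015,"ax":0,"ay":0,"az":0},{"x":0,"y":0,"z":0.017,"ax":0,"ay":0,"az":0},{"x":0,"y":0,"z":0.017,"ax":0,"ay":0,"az":0}]'; python3 -m jog '[{"x":0,"y":0,"z":0.002,"ax":0,"ay":0,"az":0},{"x":0,"y":0,"z":0.003,"ax":0,"ay":0,"az":0},{"x":0,"y":0,"z":0.003,"ax":0,"ay":0,"az":0}]'
```

```text
t: 38.3
eef_pos: [0.5192, 0.3022, 0.0676]
tool_rot: [0.0, 0.579, 0.815, 0.0]
contact_force: [0.2, 0.1, 3.6]
gripper_width: -0.001
grasp_force: 2.0
t: 38.6
eef_pos: [0.5193, 0.3023, 0.0659]
tool_rot: [-0.0, 0.579, 0.815, 0.001]
contact_force: [-4.9, -1.0, 16.4]
gripper_width: 0.001
grasp_force: 8.2
```

The button is on its stop (16 N). Rise and back away, then look.

```bash
python3 -m jog '[{"x":0,"y":0,"z":0,"ax":0,"ay":0,"az":0},{"x":0,"y":0,"z":-0.01,"ax":0,"ay":0,"az":0},{"x":0,"y":0,"z":-0.03,"ax":0,"ay":0,"az":0},{"x":0,"y":0,"z":-0.07,"ax":0,"ay":0,"az":0},{"x":0,"y":0,"z":-0.11,"ax":0,"ay":0,"az":0},{"x":0,"y":0,"z":-0.15,"ax":0,"ay":0,"az":0},{"x":0.03,"y":0,"z":-0.18,"ax":0,"ay":0,"az":0},{"x":0.08,"y":0,"z":-0.18,"ax":0,"ay":0,"az":0},{"x":0.13,"y":0,"z":-0.18,"ax":0,"ay":0,"az":0},{"x":0.18,"y":0,"z":-0.18,"ax":0,"ay":0,"az":0},{"x":0.23,"y":0,"z":-0.18,"ax":0,"ay":0,"az":0},{"x":0.25,"y":0,"z":-0.18,"ax":0,"ay":0,"az":0}]';python3 -m jog '[{"x":0,"y":0,"z":0,"ax":0,"ay":0,"az":0},{"x":0,"y":0,"z":0,"ax":0,"ay":0,"az":0},{"x":0,"y":0,"z":0,"ax":0,"ay":0,"az":0}]'; python3 - <<'E'
from h import *
save("top","t12",(140,110,410,245),2.9)
E
```

```text
t: 39.8
eef_pos: [0.432, 0.5437, 0.2431]
tool_rot: [-0.001, 0.576, 0.817, -0.0]
contact_force: [-0.4, -0.2, -0.6]
gripper_width: 0.0
grasp_force: 0.0
t: 40.1
eef_pos: [0.4382, 0.5359, 0.2443]
tool_rot: [0.001, 0.581, 0.814, -0.0]
contact_force: [0.0, -0.2, -0.0]
gripper_width: -0.0
grasp_force: 0.0
```

View pics/t12.png

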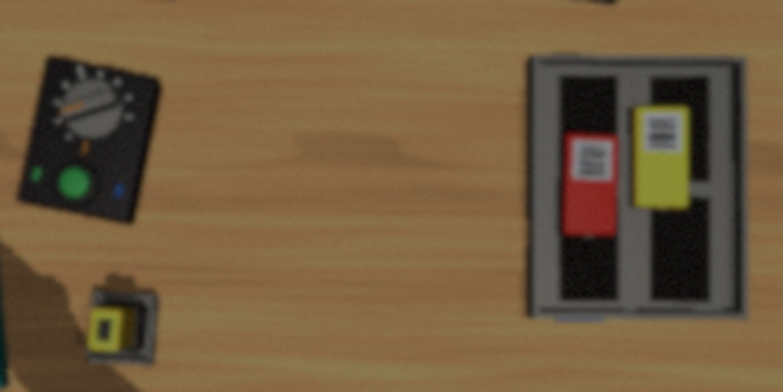

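Final look: the dial bar from (118,103) to (65,120) lies 18° below left, and notch 2 is at 20°. The button is out and the scanner is in its cradle (110,327). Red (590,185) and yellow (662,158) are both in the tray. Yellow was nudged a little towards +x, so I check its position before handing in.

```bash
python3 - <<'E'
from h import *
for n,u,v in(("red",590,185),("yellow",662,158)):
    w=px2w("top",140+u/2.9,110+v/2.9,.028); print(n,(w-[.528,-.267,.006]).round(3))
W=[px2w("top",140+u/2.9,110+v/2.9,.028) for u,v in((635,107),(690,108),(688,208),(632,207))]
print([np.linalg.norm(W[i]-W[i-1]).round(4) for i in range(4)])
print(hand_in())
E
```

```text
red [-0.001  0.047  0.022]
yellow [ 0.028 -0.027  0.022]
[np.float64(0.1034), np.float64(0.0571), np.float64(0.1034), np.float64(0.0579)]
the job is handed in; nothing more can be done
None
```

The job is handed in, with no verdict returned: red and yellow (the only drives there) were scanned in order and lie flat in the tray, the scanner stands in its cradle, the dial is at 2, and start was pressed fully in and is out again; yellow was nudged a few centimetres in the tray late in the run but still lies flat within its limits.

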